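# Ready the sample changer: transit plate off, jars on, turntable to its mark, head in

### The job

Get the sample changer ready for a run. First lift the transit plate straight up off its two dowels, keeping it level, and lay it flat on the bench; then stand every sample jar upright in a ringed place of its own on the turntable and turn the turntable (its knurled rim is the grip) until the engraved line faces the pointer, all with the sampling head still parked. Last, slide the sampling head in along its rods fully home against its stop, and leave the flask, tape and dish at the back alone.

Things in the scene. Friction and masses are not known exactly. Their poses are not given: they have to be found in the camera images.
- changer: fixed sample changer: white base 22 mm high. Origin on the worktop; its +x to the back, +y to the left; spans x -105 to 105, y -147.5 to 187.5 mm. Turntable axis at x 0, y -55. Two steel posts (16 mm across, to z 46) at x -85 and 85, y -5, each with an 8 mm dowel on top reaching z 67. Left half: the head's guide rods, a housing behind them (to z 69), a low control panel in front (to z 36)
- turntable (a joint): turntable angle (rad), counter-clockwise from above positive, endless; 0 or any whole turn = line faces pointer. Aluminium, 170 mm across, knurled upstanding rim 8 mm thick (radius 77 to 85); floor at z 30, rim top at z 42. Stiff (0.12 N m), stays as left. Pinch the rim from above, a finger inside and one outside, between two jars; clear of pointer and dowel posts (90 mm from the axis)
- mark (a point): the engraved dark line across the top and outside of the turntable's rim, 4 mm wide; this point is on the top of the rim at radius 81 mm, z 42 mm
- pointer (a point): tip of the small fixed dark pointer at the front edge of the base (robot's side), 87.5 mm from the turntable's axis, z 38.5 mm; its block behind the tip is 14 mm wide, reaches to z 43 and lies 93 to 104 mm from the axis
- place_0 (a point): centre of one of the four ringed places on the turntable (engraved circles 59 mm across, flat, no lip), 44 mm from the axis at the far side from the engraved line; on the turntable's floor, z 30 mm. It turns with the turntable
- place_1 (a point): centre of one of the four ringed places on the turntable (engraved circles 59 mm across, flat, no lip), 44 mm from the axis at 90 degrees clockwise (seen from above) from the engraved line; on the turntable's floor, z 30 mm. It turns with the turntable
- place_2 (a point): centre of one of the four ringed places on the turntable (engraved circles 59 mm across, flat, no lip), 44 mm from the axis at the same side as the engraved line; on the turntable's floor, z 30 mm. It turns with the turntable
- place_3 (a point): centre of one of the four ringed places on the turntable (engraved circles 59 mm across, flat, no lip), 44 mm from the axis at 90 degrees counter-clockwise (seen from above) from the engraved line; on the turntable's floor, z 30 mm. It turns with the turntable
- head (a joint): sampling head's position on its rods (m): 0 parked (left), 0.075 home against its stop (moves to -y of the changer, dip tube over the turntable). Needs 2 N, stays as left. Carriage, grey column, arm with underside at z 105 mm; the black tube holder at its end reaches down to z 94, its thin tube to z 78: over the jars' caps (z 72), but the transit plate's handle (to z 102) is in its way
- head_grip (a point): centre of the head's black grip fin on top of the column: 12 mm thick along the slide (y of the changer), 32 mm wide, from z 119 (top of the arm) to z 149; this point at z 136
- transit_plate: loose aluminium plate 196 (its x) by 50 (its y) by 6 mm, 0.3 kg, at the start on the changer's two dowels over the turntable's edge, underside at z 46 mm. Origin at the centre of its underside. Close-fitting 9.5 mm holes at x -85 and 85; it must rise 21 mm to clear the dowels. The bench to the right of the changer is clear for it (x 0.44 to 0.66 m, y -0.21 to -0.285 m)
- plate_grip (a point): on the plate's black upright handle, a rib 60 mm long (plate's x), 14 mm thick (plate's y) that stands 50 mm above the plate's top; this point is 41 mm above the plate's underside, 15 mm below the top of the handle
- jar_0: a closed squat sample jar, 52 mm across, 42 mm high, 0.09 kg: white body, ribbed grey cap with a rubber septum; origin at the centre of its underside. All are alike; two to four are present (the others read None from the start). On the turntable its side is 7 mm from the rim: fingertips must stay 14 mm above its foot to clear the rim there
- jar_1: a closed squat sample jar, 52 mm across, 42 mm high, 0.09 kg: white body, ribbed grey cap with a rubber septum; origin at the centre of its underside. All are alike; two to four are present (the others read None from the start). On the turntable its side is 7 mm from the rim: fingertips must stay 14 mm above its foot to clear the rim there
- jar_2: a closed squat sample jar, 52 mm across, 42 mm high, 0.09 kg: white body, ribbed grey cap with a rubber septum; origin at the centre of its underside. All are alike; two to four are present (the others read None from the start). On the turntable its side is 7 mm from the rim: fingertips must stay 14 mm above its foot to clear the rim there
- jar_3: a closed squat sample jar, 52 mm across, 42 mm high, 0.09 kg: white body, ribbed grey cap with a rubber septum; origin at the centre of its underside. All are alike; two to four are present (the others read None from the start). On the turntable its side is 7 mm from the rim: fingertips must stay 14 mm above its foot to clear the rim there
- flask: bystander: conical flask 64 mm across, 106 mm high, at the back; leave alone
- tape: bystander: roll of tape 62 mm across, 18 mm high, at the back; leave alone
- dish: bystander: white porcelain dish 72 mm across, 26 mm high, at the back; leave alone
There are look-alikes about, which are no part of the job. What is shaped like the jar_0 but turquoise or yellow is not meant.

How it is judged:
By the outcome, as a careful person would: the job done as asked, in the order asked, and still so for the second after the job is handed in, with the robot touching nothing.
Of jar_0, jar_1, jar_2, jar_3 only 2 to 4 are there at a start; the rules pass over those that are not, and their reading is None.
At some moment in a run one of jar_0, jar_1, jar_2, jar_3 may be knocked a few centimetres aside while the robot is not near it.
It also fails if it takes over 210 s, if anything falls off the work surface, if the arm or the gripper's body presses on something with over 40 N, if the wrist force passes 120 N, or if a joint passes its speed limit or range.

### The arm

A 6-joint arm with a two-finger parallel gripper is mounted at the origin on a cart in front of the work surface, level with it; the furniture and walls round the work are solid. World frame = base frame: x ahead of the robot, y to its left, z up, the work surface at z = 0. Lengths are in m, angles in rad, forces in N, time in s.
With the tool pointing down it reaches from about 0.425 to 0.95 m from the base axis. Payload 3.5 kg.
Tool frame: the origin (TCP) lies midway between the tips of the shut fingers; the grasp point (between the pads) lies 19 mm behind it; z points along the fingers, y is the line along which they close (so a half turn about z gives the same grasp; the last joint's range is limited). The gripper opens to 85 mm and grips with 20 to 120 N. Pads are 22 mm wide; open, the fingers measure 114 mm over their backs; the gripper's body (76 mm by 85 mm) begins 54 mm behind the grasp point. The pads swing forward as they close: fully open they stand 13 mm farther back than shut.
Start: joints at [-1.256, 0.286, 1.577, -0, 1.279, -0.15], TCP at [0.303, -0.603, 0.231] pointing down, gripper open.
Joint ranges: [-2.77, 2.77], [-0.9, 2.22], [0.21, 2.48], [-1.53, 4.67], [0.24, 2.81], [-2.84, 2.84]. Speed limits (rad/s): [2.79, 2.79, 3.14, 3.14, 3.14, 3.14].

### API

Orientations are given as a unit quaternion [x, y, z, w].
In Python, from plant import * gives the robot as it stands.
- The arm moves only by the tool move_arm, never from a script. Its argument "moves" is a list of rows, each a list of 3 entries, a list of its own where there are three numbers: the opening, from 0 (shut) to 1 (fully open), then the shift along the tool's x, y, z in m, then the turn, a rotation vector about the tool's x, y, z in rad. A call has exactly 10 rows; each row shifts and turns the commanded pose from where the row before left it, along the tool's axes as they then stand; what a row does not reach is not made up. A row lasts 1/12 s, in which the tool goes at most 41.7 mm and 7.16 degrees, less where a joint would pass 70% of its speed; a pose out of reach is approached as far as the arm can. A call is refused whole if a number of a shift passes 0.0417 or a number of a turn 0.125, either way. A call with a gripper value outside its range is refused whole. The fingers move at their own pace and stop on an object; "grip_force" is the grip in N (left out, the last holds). Time passes only in rows, so rows that do not move let the fingers close, or fill a call up. It gives the time, the measured TCP pose, the force, the opening and the grip force at its end, in the units of the state.
- get_state(): the state, without advancing time (a new reading comes with each control period).
- read_camera(name): name is "scene" or "side" or "wrist"; returns the picture (400x640x3 uint8, red, green, blue); there is no depth.
- camera_params(name): a dict with "fx", "fy", "cx", "cy" (pixels), "k1" (the pictures are not rectified: a ray, as slopes to the right and down, at radius r is drawn at 1 + k1 r^2 times it, then the intrinsics apply), "rvec" (rotation vector, rad) and "tvec" (3), from world to camera coordinates, as OpenCV has them; the wrist camera has in their place "tool_from_camera" (4x4, takes a point from camera to tool coordinates, whose origin is the TCP and whose axes are the flange's). Camera axes: x right, y down, z forward; pixel columns grow to the right and rows downward; lengths in m; the calibration is good to about 2 mm. A picture is of the moment at which its call begins: read the wrist's pose just before it. camera_params takes no time and is no camera call.
- sign_off(): hands the job in; it is judged then, once.
The state is a dict: "time": time; "qpos": joint angles; "dq": joint speeds; "joint_efforts": joint torques, N m; "eef_pos": TCP position; "tcp_rot": TCP orientation; "contact_force": force on the tool from outside, world axes, zero at the start; "wrist_torque": the same for the moment, N m; "opening": opening from 0.0 (shut) to 1.0 (fully open); "finger_force": force on a finger pad.
Only numpy, scipy, OpenCV 4.12 (cv2) and the standard library are available. Lean on these libraries where they do the work, as an engineer would, in place of code of your own. Each camera call takes 0.05 s, during which the arm holds its last target. There are 200 camera calls.

## Working session

There is one attempt and no reset: what is moved stays moved. The work goes in short steps, Python scripts to look and compute and a tool call to move; the robot and the scene stay as the last step left them, time stands still between calls to the robot, and variables do not carry over. Pictures are saved under pics/ and viewed, at most 14 in all, crops included, and the job is handed in when it is done.

Besides the shell and the picture viewer there is one more tool, called after "Emit:" by a JSON object that holds its "method" and its "body", one argument or row to a line. move_arm: Moves the arm, as the interface text tells. Its arguments: {"type":"object","properties":{"moves":{"type":"array"},"grip_force":{"type":"number"}},"required":["moves"]}

```bash
ls; mkdir -p pics
cat > h.py <<'E'
import numpy as np, cv2
from scipy.spatial.transform import Rotation as R
from plant import *
def cam(name):
    p=camera_params(name); K=np.array([[p['fx'],0,p['cx']],[0,p['fy'],p['cy']],[0,0,1]])
    if 'rvec' in p:
        Rm=R.from_rotvec(np.ravel(p['rvec'])).as_matrix(); t=np.ravel(p['tvec'])
        return K,p['k1'],-Rm.T@t,Rm.T
    s=get_state(); T=np.array(p['tool_from_camera']); Rt=R.from_quat(s['tcp_rot']).as_matrix()
    return K,p['k1'],np.array(s['eef_pos'])+Rt@T[:3,3],Rt@T[:3,:3]
def rays(c,uv):
    K,k1,o,Rc=c; uv=np.atleast_2d(uv).astype(float)
    d=cv2.undistortPoints(uv[:,None],K,np.array([k1,0,0,0.]))[:,0]
    return o,np.c_[d,np.ones(len(d))]@Rc.T
def onz(c,uv,z):
    o,d=rays(c,uv); return o+d*((z-o[2])/d[:,2])[:,None]
def proj(c,P):
    K,k1,o,Rc=c; P=np.atleast_2d(P); q=(P-o)@Rc; q=q[:,:2]/q[:,2:]
    q=q*(1+k1*(q**2).sum(1))[:,None]; return q*[K[0,0],K[1,1]]+[K[0,2],K[1,2]]
def tri(c1,u1,c2,u2):
    A=np.zeros((3,3));b=np.zeros(3)
    for c,u in((c1,u1),(c2,u2)):
        o,d=rays(c,u); d=d[0]/np.linalg.norm(d[0]); M=np.eye(3)-np.outer(d,d); A+=M;b+=M@o
    return np.linalg.solve(A,b)
def shot(name,f=None):
    c=cam(name); im=np.array(read_camera(name))
    if f: cv2.imwrite('pics/'+f+'.png',im[...,::-1])
    return c,im
E
python3 - <<'E'
from h import *
for n in('scene','side','wrist'):
    c,im=shot(n,n+'0'); print(n,c[0][0,0],c[2].round(3),c[3][:,2].round(3))
print(get_state()); print(camera_params('wrist'))
a=cv2.imread('pics/scene0.png');b=cv2.imread('pics/side0.png')
E
```

```text
pics
scene 512.5143377603999 [-0.327  0.673  0.683] [ 0.723 -0.513 -0.463]
side 430.25866505038397 [0.297 0.703 0.74 ] [ 0.325 -0.701 -0.635]
wrist 345.93207624667065 [ 0.376 -0.566  0.373] [-0.282 -0.139 -0.949]
{'time': 0.15, 'qpos': array([-1.25598236e+00,  2.87039870e-01,  1.57786679e+00,  2.66789802e-05,
        1.27857969e+00, -1.49990944e-01]), 'dq': array([ 0.00041091, -0.00380413, -0.00465815, -0.000779  , -0.0012311 ,
        0.00048289]), 'joint_efforts': array([ 9.09109294e-04, -4.06605434e+01, -2.93140268e+01, -1.62119909e-04,
        3.98201431e-03,  8.77833742e-06]), 'eef_pos': array([ 0.3024437 , -0.60287326,  0.23019899]), 'tcp_rot': array([ 9.73116331e-01,  2.30312200e-01, -6.52156014e-05, -9.44682504e-04]), 'contact_force': array([-0.74092188, -0.01263131, -0.05971129]), 'wrist_torque': array([ 0.01911296,  0.00200236, -0.04217961]), 'finger_force': 0.0, 'opening': 0.9987524725157207}
{'fx': 345.93207624667065, 'fy': 345.93207624667065, 'cx': 322.0536582038621, 'cy': 196.4758646901643, 'k1': -0.02635906367589867, 'tool_from_camera': array([[ 3.13013352e-04, -9.49036371e-01, -3.15166414e-01,
         8.21937917e-02],
       [ 9.99999945e-01,  3.32646164e-04, -8.50336079e-06,
        -3.63066141e-04],
       [ 1.12908897e-04, -3.15166394e-01,  9.49036423e-01,
        -1.42686224e-01],
       [ 0.00000000e+00,  0.00000000e+00,  0.00000000e+00,
         1.00000000e+00]])}
```

View pics/scene0.png

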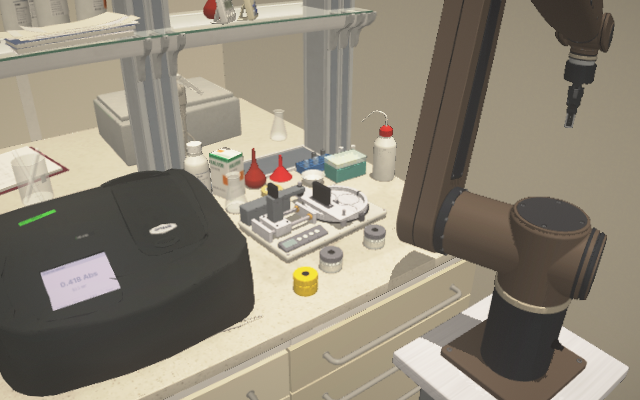

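View pics/side0.png

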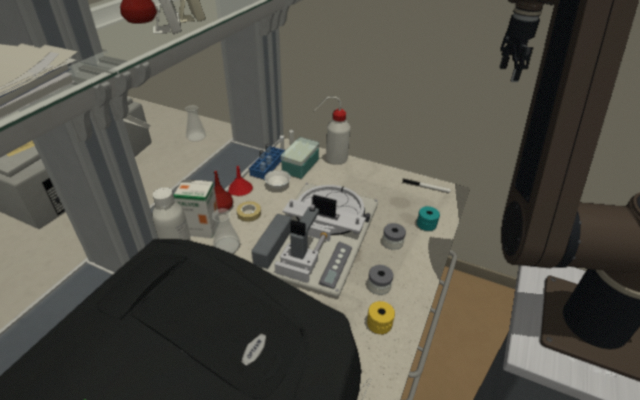

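The scene picture shows two grey-capped jars at (331,259) and (375,236), a yellow decoy at (305,280), the changer around (312,213) and the plate handle at (321,192). The side picture shows the same jars at (380,278) and (394,236), with a turquoise decoy at (428,218), a pen at (427,185) and the handle at (325,205).

Run:
```python
from h import *
c1=cam('scene');c2=cam('side')
for n,a,b in(('jarA',(331,252),(380,271)),('jarB',(375,230),(394,229)),('handle',(321,192),(325,205)),('fin',(272,190),(297,228)),('yel',(305,273),(381,311))):
    print(n,tri(c1,a,c2,b).round(3))
for n,u in(('right-near corner',(0,0)),):pass
print('turq',onz(c2,(428,214),.042),'pen',onz(c2,[(404,182),(448,189)],.005))
# changer top plane z=.022: outline
print('scene corners FL,FR',onz(c1,[(292,257),(384,212)],.022).round(3))
print('side corners BR?,FR,FL',onz(c2,[(377,196),(343,295),(276,279)],.022).round(3))
print(R.from_quat(get_state()['tcp_rot']).as_matrix().round(3))
```

```text
jarA [0.43  0.088 0.039]
jarB [ 0.444 -0.054  0.038]
handle [ 0.606 -0.011  0.085]
fin [0.604 0.134 0.134]
yel [0.395 0.184 0.042]
turq [[ 0.38376495 -0.14097807  0.042     ]] pen [[ 0.4846918  -0.29227769  0.005     ]
 [ 0.36424015 -0.31598678  0.005     ]]
scene corners FL,FR [[ 0.484  0.159  0.022]
 [ 0.516 -0.15   0.022]]
side corners BR?,FR,FL [[ 0.527 -0.177  0.022]
 [ 0.482  0.166  0.022]
 [ 0.628  0.19   0.022]]
[[ 0.894  0.448 -0.001]
 [ 0.448 -0.894  0.002]
 [ 0.    -0.002 -1.   ]]
```

Emit:
{"method": "move_arm", "body": {
  "moves": [
    [1,[0.033,-0.0243,-0.0044],[0,0,0]],
    [1,[0.033,-0.0243,-0.0044],[0,0,0]],
    [1,[0.033,-0.0243,-0.0044],[0,0,0]],
    [1,[0.033,-0.0243,-0.0044],[0,0,0]],
    [1,[0.033,-0.0243,-0.0044],[0,0,0]],
    [1,[0.033,-0.0243,-0.0044],[0,0,0]],
    [1,[0.033,-0.0243,-0.0044],[0,0,0]],
    [1,[0.033,-0.0243,-0.0044],[0,0,0]],
    [1,[0.033,-0.0243,-0.0044],[0,0,0]],
    [1,[0.033,-0.0243,-0.0044],[0,0,0]]
  ],
  "grip_force": 60
}}

```text
time: 0.98
eef_pos: [0.489, -0.2362, 0.2754]
tcp_rot: [0.973, 0.23, -0.0, -0.0]
contact_force: [1.2, -0.5, 0.4]
opening: 1.004
finger_force: 0.0
```

Emit:
{"method": "move_arm", "body": {
  "moves": [
    [1,[0.033,-0.0243,-0.0044],[0,0,0]],
    [1,[0.033,-0.0243,-0.0044],[0,0,0]],
    [1,[0.033,-0.0243,-0.0044],[0,0,0]],
    [1,[0.033,-0.0243,-0.0044],[0,0,0]],
    [1,[0.033,-0.0243,-0.0044],[0,0,0]],
    [1,[0,0,0],[0,0,0.083]],
    [1,[0,0,0],[0,0,0.083]],
    [1,[0,0,0],[0,0,0.083]],
    [1,[0,0,0],[0,0,0.083]],
    [1,[0,0,0],[0,0,0]]
  ]
}}

```text
time: 1.82
eef_pos: [0.5815, -0.0553, 0.2969]
tcp_rot: [0.998, 0.066, -0.0, -0.0]
contact_force: [0.0, 0.5, -0.3]
opening: 1.002
finger_force: 0.0
```

Run:
```python
from h import *
c,im=shot('wrist','w1'); s=get_state();print(s['time'],s['eef_pos'],R.from_quat(s['tcp_rot']).as_matrix()[:,0],s['qpos'])
np.save('w1.npy',np.array([c[2],*c[3]]))
```

```text
1.8667 [ 0.58150716 -0.05547673  0.29691445] [ 9.90941725e-01  1.34290679e-01 -7.14221635e-04] [-2.68705355e-01  4.34222283e-02  1.73229716e+00 -2.22474956e-05
  1.36664052e+00  1.16739793e+00]
```

View pics/w1.png

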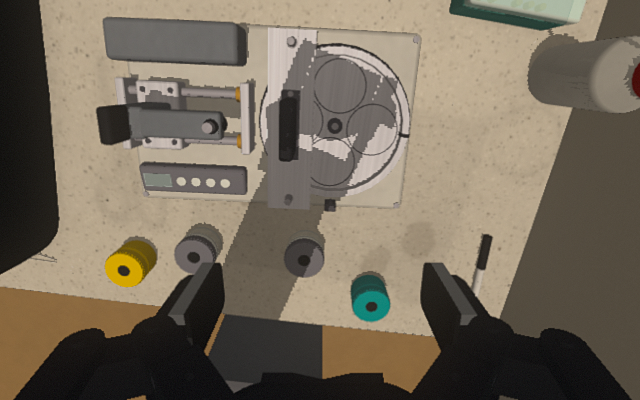

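The wrist picture shows the dowels at (292,42) and (288,199), the engraved line on the right at (404,134) and the pointer at (330,205). The jars are at (194,253) and (304,258). There are only two of them, and the place circles are free.

```bash
cat >> h.py <<'E'
from scipy.optimize import least_squares
def W(p,P):
    P=np.atleast_2d(P)/1000.; c,s=np.cos(p[2]),np.sin(p[2])
    return np.c_[p[0]+c*P[:,0]-s*P[:,1],p[1]+s*P[:,0]+c*P[:,1],P[:,2]]
def fitpose(obs,p0=(.6,.02,.13)):
    f=lambda p: np.concatenate([(proj(c,W(p,P))-uv).ravel() for c,P,uv in obs])
    r=least_squares(f,p0); return r.x,r.fun.reshape(-1,2)
E
python3 - <<'E'
from h import *
c=cam('wrist'); im=cv2.imread('pics/w1.png')
P=[(85,-5,67),(-85,-5,67),(-87.5,-55,40),(105,-147.5,22),(-105,-147.5,22)]
uv=np.array([(292,41),(288,199),(330,200),(420,35),(402,207)],float)
p,r=fitpose([(c,P,uv)]);print(p.round(4),r.round(1).tolist())
print('axis',W(p,(0,-55,30)),proj(c,W(p,(0,-55,30))),'mark',onz(c,(404,134),.042)-W(p,(0,-55,42)))
print('fin',W(p,(0,0,0)),proj(c,W(p,(0,107,149))), onz(c,(112,106),.149))
print('handle',onz(c,[(289,93),(289,160)],.102).round(3), 'jars',onz(c,[(194,243),(304,250)],.042).round(3))
crop=im[0:290,70:440]; cv2.imwrite('pics/w1c.png',cv2.resize(crop,None,fx=2,fy=2,interpolation=cv2.INTER_CUBIC))
E
```

```text
[ 0.6121 -0.0096  0.0887] [[-1.9, -0.5], [-0.6, 3.1], [0.5, -1.5], [3.0, -2.7], [-1.0, 3.0]]
axis [[ 0.61696939 -0.06433599  0.03      ]] [[334.36822158 124.88045329]] mark [[ 1.98966950e-03 -7.98966730e-02 -2.08166817e-17]]
fin [[ 0.61209567 -0.00955236  0.        ]] [[146.62504223 133.18757412]] [[0.62141982 0.12529631 0.149     ]]
handle [[ 0.649 -0.014  0.102]
 [ 0.585 -0.021  0.102]] jars [[ 0.448  0.092  0.042]
 [ 0.457 -0.048  0.042]]
```

View pics/w1c.png

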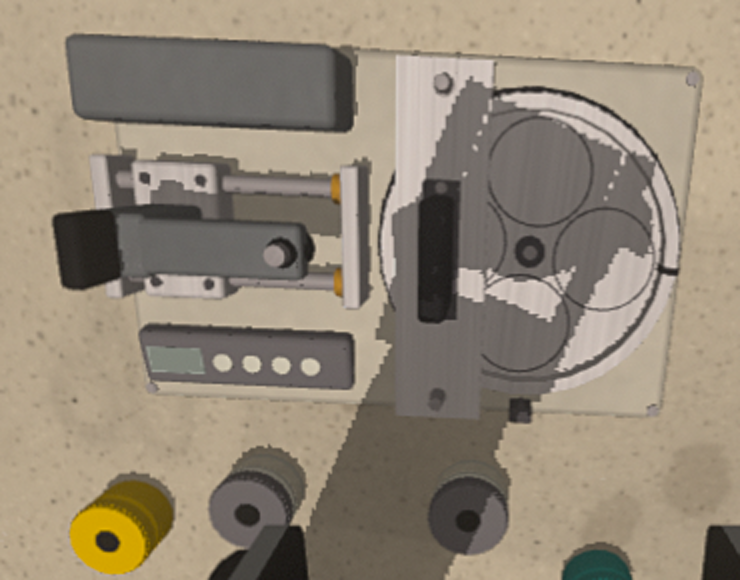

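The plate's handle spans crop (437,182)-(437,320), with the fin at (85,250) and the tube holder's end at (314,250). The engraved line is at (668,270). Next I'll look from lower down, directly above the handle.

Emit:
{"method": "move_arm", "body": {
  "moves": [
    [0.5,[0.0095,-0.0087,0.0243],[0,0,0]],
    [0.5,[0.0095,-0.0087,0.0243],[0,0,0]],
    [0.5,[0.0095,-0.0087,0.0243],[0,0,0]],
    [0.5,[0.0095,-0.0087,0.0243],[0,0,0]],
    [0.5,[0,0,0],[0,0,0.045]],
    [0.5,[0,0,0],[0,0,0]],
    [0.5,[0,0,0],[0,0,0]],
    [0.5,[0,0,0],[0,0,0]],
    [0.5,[0,0,0],[0,0,0]],
    [0.5,[0,0,0],[0,0,0]]
  ]
}}

```text
time: 2.7
eef_pos: [0.6152, -0.0165, 0.2015]
tcp_rot: [0.999, 0.044, 0.001, 0.0]
contact_force: [0.6, 0.4, 0.1]
opening: 0.5
finger_force: 0.0
```

Run:
```python
from h import *
c,im=shot('wrist','w2'); s=get_state();print(s['time'],s['eef_pos'],R.from_quat(s['tcp_rot']).as_matrix()[:,0],s['opening'])
```

```text
2.75 [ 0.61511795 -0.01649322  0.20127534] [0.99613316 0.0878361  0.00188215] 0.5062168961537542
```

View pics/w2.png

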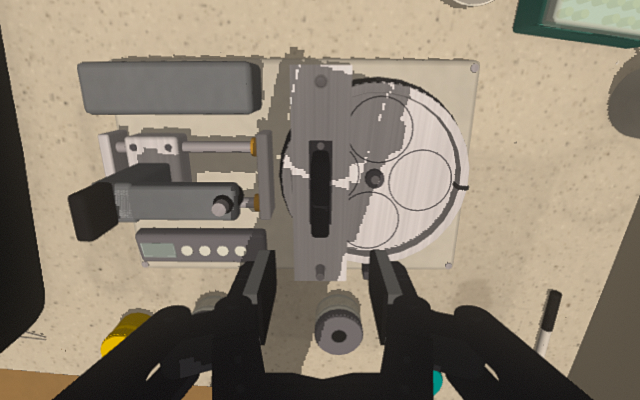

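The handle's top spans (320,150)-(320,237), with dowels at (320,81) and (320,270) and the hub at (374,178). The line is at (461,187), and the gripper is centred on the handle to within about 2 px.

Run:
```python
from h import *
c2=cam('wrist'); w=np.load('w1.npy'); c1=(c2[0],c2[1],w[0],w[1:])
D=[(85,-5,67),(-85,-5,67)]
C=[(105,-147.5,22),(-105,-147.5,22)]
o=[(c1,D,np.array([(292,40.5),(288.5,200)])),(c2,D,np.array([(320,79),(320,272)])),
   (c1,C,np.array([(420.5,34),(400.5,207.5)])),(c2,C,np.array([(478,63),(453,268)]))]
p,r=fitpose(o);print(p.round(4),r.round(1).tolist())
for a,b in(((292,40.5),(320,79)),((288.5,200),(320,272)),((335,125),(374,178)),((404,134),(461,187)),((420.5,34),(478,63)),((112,106),(94,190)),((289,93),(320,150)),((289,160),(320,237)),((304,258),(339,337))):
    print(tri(c1,a,c2,b).round(4))
np.save('p.npy',p);np.save('w2.npy',np.array([c2[2],*c2[3]]))
print('axis',W(p,(0,-55,30)),'plate',W(p,(0,-5,87)),'handle top on z.102',onz(c2,[(320,152),(320,237)],.102).round(4))
```

```text
[ 0.6131 -0.0083  0.0818] [[-2.6, -1.1], [-2.3, 1.3], [-0.6, 1.0], [-1.4, 4.1], [2.0, -2.0], [-0.6, 2.2], [4.8, -4.8], [0.3, 2.5]]
[ 0.6993 -0.0068  0.046 ]
[ 0.5266 -0.0219  0.0558]
[ 0.617  -0.0644  0.0339]
[ 0.6182 -0.1435  0.0426]
[ 0.7269 -0.1455  0.0181]
[0.6199 0.1314 0.1365]
[ 0.6474 -0.0119  0.0802]
[ 0.5832 -0.0188  0.0981]
[ 0.4521 -0.0483  0.0544]
axis [[ 0.61754779 -0.0631487   0.03      ]] plate [[ 0.6134627  -0.01331586  0.087     ]] handle top on z.102 [[ 0.6497 -0.0112  0.102 ]
 [ 0.5841 -0.0169  0.102 ]]
```

Emit:
{"method": "move_arm", "body": {
  "moves": [
    [0.5,[0.001,-0.002,0.03],[0,0,0.004]],
    [0.5,[0,0,0.035],[0,0,0]],
    [0.5,[0,0,0.035],[0,0,0]],
    [0.5,[0,0,0.02],[0,0,0]],
    [0.5,[0,0,0.011],[0,0,0]],
    [0.5,[0,0,0],[0,0,0]],
    [0,[0,0,0],[0,0,0]],
    [0,[0,0,0],[0,0,0]],
    [0,[0,0,0],[0,0,0]],
    [0,[0,0,0],[0,0,0]]
  ],
  "grip_force": 80
}}

```text
time: 3.58
eef_pos: [0.6175, -0.0146, 0.072]
tcp_rot: [0.999, 0.042, 0.002, 0.001]
contact_force: [0.3, -0.4, 4.0]
opening: 0.152
finger_force: 78.6
```

Emit:
{"method": "move_arm", "body": {
  "moves": [
    [0,[0,0,0],[0,0,0]],
    [0,[0,0,0],[0,0,0]],
    [0,[0,0,0],[0,0,0]],
    [0,[0,0,0],[0,0,0]],
    [0,[0,0,0],[0,0,0]],
    [0,[0,0,-0.002],[0,0,0]],
    [0,[0,0,-0.002],[0,0,0]],
    [0,[0,0,-0.002],[0,0,0]],
    [0,[0,0,0],[0,0,0]],
    [0,[0,0,0],[0,0,0]]
  ]
}}

```text
time: 4.42
eef_pos: [0.6165, -0.0144, 0.0749]
tcp_rot: [0.999, 0.042, 0.002, 0.0]
contact_force: [4.3, -1.0, -3.9]
opening: 0.15
finger_force: 78.1
```

Emit:
{"method": "move_arm", "body": {
  "moves": [
    [0,[0,0,-0.003],[0,0,0]],
    [0,[0,0,-0.003],[0,0,0]],
    [0,[0,0,-0.003],[0,0,0]],
    [0,[0,0,-0.003],[0,0,0]],
    [0,[0,0,-0.003],[0,0,0]],
    [0,[0,0,-0.004],[0,0,0]],
    [0,[0,0,-0.004],[0,0,0]],
    [0,[0,0,-0.004],[0,0,0]],
    [0,[0,0,-0.004],[0,0,0]],
    [0,[0,0,-0.004],[0,0,0]]
  ]
}}

```text
time: 5.25
eef_pos: [0.6148, -0.0138, 0.11]
tcp_rot: [0.999, 0.042, -0.001, -0.0]
contact_force: [0.7, -0.2, -1.8]
opening: 0.147
finger_force: 78.8
```

Run:
```python
from h import *
c,im=shot('wrist','w3'); d,im2=shot('side'); s=get_state();print(s['time'],s['eef_pos'],s['contact_force'],s['wrist_torque'])
a=cv2.resize(im2[150:300,220:420],None,fx=2,fy=2); b=im[0:300,80:560]
out=np.zeros((300,880,3),np.uint8);out[:, :480]=b;out[:,480:]=a
cv2.imwrite('pics/w3c.png',cv2.resize(out,(800,273))[...,::-1])
```

```text
5.35 [ 0.61583545 -0.01399265  0.11106136] [-0.45168706 -0.63303968 -3.04134056] [ 0.01271535 -0.03191906 -0.04510486]
```

View pics/w3c.png

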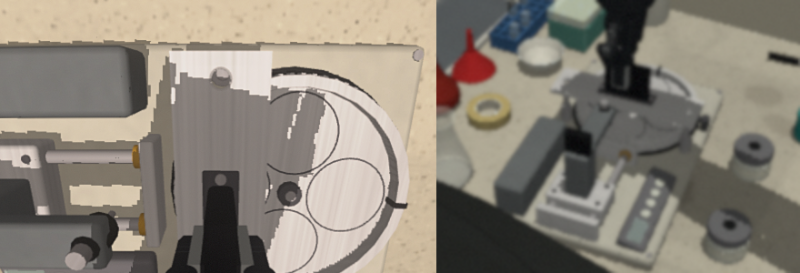

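The plate is off the dowels and level. The post tops are visible through its holes, and nothing else moved.

Emit:
{"method": "move_arm", "body": {
  "moves": [
    [0,[-0.005,0.014,-0.005],[0,0,0]],
    [0,[-0.0107,0.0284,0],[0,0,0]],
    [0,[-0.0107,0.0284,0],[0,0,0]],
    [0,[-0.0107,0.0284,0],[0,0,0]],
    [0,[-0.0107,0.0284,0],[0,0,0]],
    [0,[-0.0107,0.0284,0],[0,0,0]],
    [0,[-0.0107,0.0284,0],[0,0,0]],
    [0,[-0.0107,0.0284,0],[0,0,0]],
    [0,[-0.005,0.014,0],[0,0,0.042]],
    [0,[0,0,0],[0,0,0.042]]
  ]
}}

```text
time: 6.18
eef_pos: [0.5488, -0.251, 0.1154]
tcp_rot: [1.0, -0.004, 0.0, 0.001]
contact_force: [0.1, 0.2, -2.3]
opening: 0.155
finger_force: 78.8
```

Emit:
{"method": "move_arm", "body": {
  "moves": [
    [0,[0,0,0.01],[0,0,0]],
    [0,[0,0,0.015],[0,0,0]],
    [0,[0,0,0.015],[0,0,0]],
    [0,[0,0,0.015],[0,0,0]],
    [0,[0,0,0.012],[0,0,0]],
    [0,[0,0,0.008],[0,0,0]],
    [0,[0,0,0.006],[0,0,0]],
    [0,[0,0,0.003],[0,0,0]],
    [0,[0,0,0],[0,0,0]],
    [0,[0,0,0],[0,0,0]]
  ]
}}

```text
time: 7.02
eef_pos: [0.5504, -0.2474, 0.0316]
tcp_rot: [1.0, -0.0, 0.0, 0.0]
contact_force: [0.6, 0.0, -2.3]
opening: 0.148
finger_force: 79.0
```

Run:
```python
from h import *
s=get_state();print(s['time'],s['eef_pos'],s['tcp_rot'],s['contact_force'],s['wrist_torque'])
```

```text
7.0167 [ 0.55039696 -0.24737384  0.03164059] [ 9.99999873e-01 -1.96191349e-05  4.18465261e-04  2.79404863e-04] [ 0.60746688  0.01025681 -2.297379  ] [-0.00106621 -0.08018828  0.06642485]
```

Now I'll go down gently until it touches.

Emit:
{"method": "move_arm", "body": {
  "moves": [
    [0,[0,0,0.002],[0,0,0]],
    [0,[0,0,0.002],[0,0,0]],
    [0,[0,0,0.001],[0,0,0]],
    [0,[0,0,0.001],[0,0,0]],
    [0,[0,0,0],[0,0,0]],
    [0,[0,0,0],[0,0,0]],
    [0,[0,0,0],[0,0,0]],
    [0,[0,0,0],[0,0,0]],
    [0,[0,0,0],[0,0,0]],
    [0,[0,0,0],[0,0,0]]
  ]
}}

```text
time: 7.85
eef_pos: [0.5502, -0.2475, 0.026]
tcp_rot: [1.0, -0.0, 0.0, 0.0]
contact_force: [-3.8, 1.1, 6.2]
opening: 0.148
finger_force: 80.1
```

Emit:
{"method": "move_arm", "body": {
  "moves": [
    [0.5,[0,0,0],[0,0,0]],
    [0.5,[0,0,0],[0,0,0]],
    [0.5,[0,0,0],[0,0,0]],
    [0.5,[0,0,-0.01],[0,0,0]],
    [0.5,[0,0,-0.04],[0,0,0]],
    [0.5,[0,0,-0.04],[0,0,0]],
    [0.5,[0,0,-0.04],[0,0,0]],
    [0.5,[-0.007,-0.03,-0.02],[0,0,0]],
    [0.5,[-0.007,-0.035,-0.02],[0,0,0]],
    [0.5,[-0.007,-0.035,0],[0,0,0]]
  ]
}}

```text
time: 8.68
eef_pos: [0.5315, -0.1479, 0.2018]
tcp_rot: [1.0, -0.001, 0.005, 0.002]
contact_force: [1.2, 0.0, 0.5]
opening: 0.496
finger_force: 0.0
```

Emit:
{"method": "move_arm", "body": {
  "moves": [
    [1,[-0.008,-0.033,0],[0,0,0]],
    [1,[-0.008,-0.033,0],[0,0,0]],
    [1,[-0.008,-0.033,0],[0,0,0]],
    [1,[-0.006,-0.028,0],[0,0,0]],
    [1,[0,0,0],[0,0,0]],
    [1,[0,0,0],[0,0,0]],
    [1,[0,0,0],[0,0,0]],
    [1,[0,0,0],[0,0,0]],
    [1,[0,0,0],[0,0,0]],
    [1,[0,0,0],[0,0,0]]
  ]
}}

```text
time: 9.52
eef_pos: [0.4992, -0.0211, 0.1951]
tcp_rot: [1.0, -0.001, -0.0, 0.0]
contact_force: [0.3, 0.3, -0.3]
opening: 0.995
finger_force: 0.0
```

Run:
```python
from h import *
c,im=shot('wrist','w4'); s=get_state();print(s['time'],s['eef_pos'],R.from_quat(s['tcp_rot']).as_matrix()[:,0],s['opening'],s['contact_force'])
np.save('w4.npy',np.array([c[2],*c[3]]))
```

```text
9.5667 [ 0.49919667 -0.02099348  0.19506613] [ 9.99998693e-01 -1.60732876e-03 -1.75080954e-04] 1.005028290957399 [-0.15068129  0.19567679 -0.16288033]
```

View pics/w4.png

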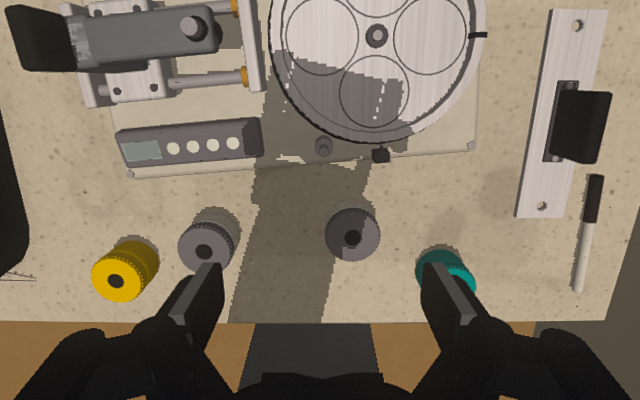

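The plate lies flat on the bench at the right, clear of the pen. The jar septa are at (204,251) and (353,237), the hub at (376,36) and the line at (478,35).

Run:
```python
from h import *
c4=cam('wrist')
L=lambda f:(c4[0],c4[1],np.load(f)[0],np.load(f)[1:])
c1,c2,c4=L('w1.npy'),L('w2.npy'),L('w4.npy')
print('A',onz(c4,(204,251),.042),onz(c1,(193.5,257),.042),tri(c1,(193.5,257),c4,(204,251)))
print('B',onz(c4,(353,237),.042),onz(c1,(304,260),.042),tri(c1,(304,260),c4,(353,237)),tri(c2,(339,337),c4,(353,237)))
print('hub',onz(c4,(376,36),.034),onz(c1,(335,125),.034),onz(c2,(374,178),.034))
print('mark',onz(c4,(478,35),.042),onz(c1,(404,134),.042),onz(c2,(461,187),.042))
print('ptr',onz(c4,(380,150),.043), 'post dowel',onz(c4,(323,141),.067))
# ellipse fit of front place circle etc.
im=cv2.imread('pics/w4.png')
print('place front',onz(c4,(374,92),.030),'right',onz(c4,(429,36),.030))
p=np.load('p.npy');print(W(p,[(-44,-55,30),(44,-55,30),(0,-55,30)]))
print('tubeholder end',onz(c2,(243,203),.1),'dowel',W(p,(-85,-5,67)),'mounting',W(p,(-87.5,-55,40)))
```

```text
A [[0.42818772 0.09252529 0.042     ]] [[0.42796615 0.0927261  0.042     ]] [0.42850941 0.09234514 0.04277651]
B [[ 0.44278046 -0.04922666  0.042     ]] [[ 0.44284282 -0.04938616  0.042     ]] [ 0.44211201 -0.04938312  0.04062898] [ 0.44456039 -0.04883507  0.04580796]
hub [[ 0.61649547 -0.06394633  0.034     ]] [[ 0.61737078 -0.064804    0.034     ]] [[ 0.61672758 -0.06406072  0.034     ]]
mark [[ 0.61673854 -0.14329482  0.042     ]] [[ 0.61872728 -0.14414944  0.042     ]] [[ 0.61741902 -0.1432832   0.042     ]]
ptr [[ 0.5252862 -0.0701865  0.043    ]] post dowel [[ 0.53699459 -0.02108337  0.067     ]]
place front [[ 0.5728889 -0.0647694  0.03     ]] right [[ 0.61712868 -0.10795731  0.03      ]]
[[ 0.57369489 -0.06674358  0.03      ]
 [ 0.66140069 -0.05955382  0.03      ]
 [ 0.61754779 -0.0631487   0.03      ]]
tubeholder end [[0.60585258 0.04283393 0.1       ]] dowel [[ 0.52874687 -0.02026051  0.067     ]] mounting [[ 0.53034032 -0.07029761  0.04      ]]
```

Emit:
{"method": "move_arm", "body": {
  "moves": [
    [1,[-0.0282,0.0141,0.02],[0,0,0]],
    [1,[-0.0282,0.0141,0.02],[0,0,0]],
    [1,[0,0,0.035],[0,0,0]],
    [1,[0,0,0.035],[0,0,0]],
    [1,[0,0,0.035],[0,0,0]],
    [1,[0,0,0.025],[0,0,0]],
    [1,[0,0,0.012],[0,0,0]],
    [1,[0,0,0],[0,0,0]],
    [1,[0,0,0],[0,0,0]],
    [0.3,[0,0,0],[0,0,0]]
  ],
  "grip_force": 40
}}

```text
time: 10.4
eef_pos: [0.4438, -0.0489, 0.0142]
tcp_rot: [1.0, -0.0, 0.001, 0.0]
contact_force: [0.5, -0.9, 0.3]
opening: 0.884
finger_force: 0.0
```

Emit:
{"method": "move_arm", "body": {
  "moves": [
    [0.3,[0,0,0],[0,0,0]],
    [0.3,[0,0,0],[0,0,0]],
    [0.3,[0,0,0],[0,0,0]],
    [0.3,[0,0,0],[0,0,0]],
    [0.3,[0,0,0],[0,0,0]],
    [0.3,[0,0,0],[0,0,0]],
    [0.3,[0,0,0],[0,0,0]],
    [0.3,[0,0,-0.02],[0,0,0]],
    [0.3,[0,0,-0.03],[0,0,0]],
    [0.3,[0,0,0],[0,0,0]]
  ]
}}

```text
time: 11.23
eef_pos: [0.4462, -0.0494, 0.0682]
tcp_rot: [1.0, 0.0, 0.005, 0.002]
contact_force: [1.9, -0.4, 1.6]
opening: 0.602
finger_force: 42.1
```

Run:
```python
from h import *
c,im=shot('wrist','w5'); s=get_state();print(s['time'],s['eef_pos'],s['tcp_rot'],s['opening'],s['contact_force'])
```

```text
11.2833 [ 0.44519034 -0.04911793  0.0662828 ] [9.99992399e-01 2.14825038e-05 3.68542237e-03 1.27242192e-03] 0.5985196330439455 [-0.85216377 -0.59530909 -1.14859984]
```

View pics/w5.png

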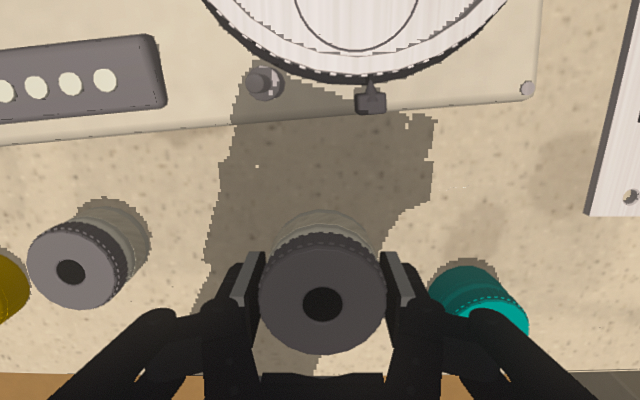

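The jar is gripped and lifted upright, with its septum at (322,304).

Emit:
{"method": "move_arm", "body": {
  "moves": [
    [0.3,[0,0,-0.03],[0,0,0]],
    [0.3,[0.015,0.001,-0.015],[0,0,0]],
    [0.3,[0.035,0.0025,0],[0,0,0]],
    [0.3,[0.035,0.0025,0],[0,0,0]],
    [0.3,[0.035,0.0025,0],[0,0,0]],
    [0.3,[0.035,0.0025,0],[0,0,0]],
    [0.3,[0.035,0.0025,0],[0,0,0]],
    [0.3,[0.0202,0.001,0],[0,0,0]],
    [0.3,[0.008,0,0.01],[0,0,0]],
    [0.3,[0,0,0.015],[0,0,0]]
  ]
}}

```text
time: 12.12
eef_pos: [0.6634, -0.0633, 0.0831]
tcp_rot: [1.0, 0.0, 0.002, 0.0]
contact_force: [0.2, -0.2, 0.1]
opening: 0.599
finger_force: 42.3
```

Emit:
{"method": "move_arm", "body": {
  "moves": [
    [0.3,[0,0,0.015],[0,0,0]],
    [0.3,[0,0,0.012],[0,0,0]],
    [0.3,[0,0,0.006],[0,0,0]],
    [0.3,[0,0,0.003],[0,0,0]],
    [0.3,[0,0,0.001],[0,0,0]],
    [0.3,[0,0,0.001],[0,0,0]],
    [0.3,[0,0,0],[0,0,0]],
    [0.3,[0,0,0],[0,0,0]],
    [0.3,[0,0,0],[0,0,0]],
    [0.3,[0,0,0],[0,0,0]]
  ]
}}

```text
time: 12.95
eef_pos: [0.6611, -0.063, 0.0456]
tcp_rot: [1.0, -0.0, 0.0, 0.0]
contact_force: [-0.2, 0.4, -1.1]
opening: 0.602
finger_force: 42.4
```

Emit:
{"method": "move_arm", "body": {
  "moves": [
    [0.3,[0,0.0005,0.001],[0,0,0]],
    [0.3,[0,0,0.001],[0,0,0]],
    [0.3,[0,0,0.001],[0,0,0]],
    [0.3,[0,0,0],[0,0,0]],
    [0.3,[0,0,0],[0,0,0]],
    [0.3,[0,0,0],[0,0,0]],
    [0.3,[0,0,0],[0,0,0]],
    [0.3,[0,0,0],[0,0,0]],
    [0.3,[0,0,0],[0,0,0]],
    [0.3,[0,0,0],[0,0,0]]
  ]
}}

```text
time: 13.78
eef_pos: [0.6611, -0.0632, 0.0449]
tcp_rot: [1.0, -0.0, -0.0, -0.0]
contact_force: [-5.3, 2.1, 10.6]
opening: 0.604
finger_force: 43.4
```

Emit:
{"method": "move_arm", "body": {
  "moves": [
    [0.8,[0,0,0],[0,0,0]],
    [0.8,[0,0,0],[0,0,0]],
    [0.8,[0,0,0],[0,0,0]],
    [0.8,[0,0,0],[0,0,0]],
    [0.8,[0,0,-0.02],[0,0,0]],
    [0.8,[0,0,-0.04],[0,0,0]],
    [0.8,[0,0,-0.04],[0,0,0]],
    [0.8,[0,0,-0.04],[0,0,0]],
    [0.8,[-0.02,-0.014,0],[0,0,0]],
    [0.8,[-0.029,-0.0195,0],[0,0,0]]
  ]
}}

```text
time: 14.62
eef_pos: [0.6152, -0.0315, 0.1869]
tcp_rot: [1.0, -0.001, 0.005, 0.001]
contact_force: [-0.8, 1.1, -0.6]
opening: 0.8
finger_force: 0.0
```

Emit:
{"method": "move_arm", "body": {
  "moves": [
    [1,[-0.029,-0.0195,0],[0,0,0]],
    [1,[-0.029,-0.0195,0],[0,0,0]],
    [1,[-0.029,-0.0195,0],[0,0,0]],
    [1,[-0.029,-0.0195,0],[0,0,0]],
    [1,[-0.029,-0.0195,0],[0,0,0]],
    [1,[0,0,0],[0,0,0]],
    [1,[0,0,0],[0,0,0]],
    [1,[0,0,0],[0,0,0]],
    [1,[0,0,0],[0,0,0]],
    [1,[0,0,0],[0,0,0]]
  ]
}}

```text
time: 15.45
eef_pos: [0.4679, 0.067, 0.1824]
tcp_rot: [1.0, -0.001, 0.0, 0.0]
contact_force: [0.6, -0.5, -0.1]
opening: 0.999
finger_force: 0.0
```

Run:
```python
from h import *
c,im=shot('wrist','w6'); s=get_state();print(s['time'],s['eef_pos'],s['tcp_rot'],s['opening'])
print(proj(c,[(.428,.0925,.042),(.661,-.064,.072)]))
np.save('w6.npy',np.array([c[2],*c[3]]))
```

```text
15.5 [0.46777571 0.06698425 0.182237  ] [ 9.99999793e-01 -6.38067142e-04  6.77475672e-05  4.61697269e-05] 1.0001412339879054
[[ 294.29440139  226.33025795]
 [ 536.78114262 -105.89686636]]
```

View pics/w6.png

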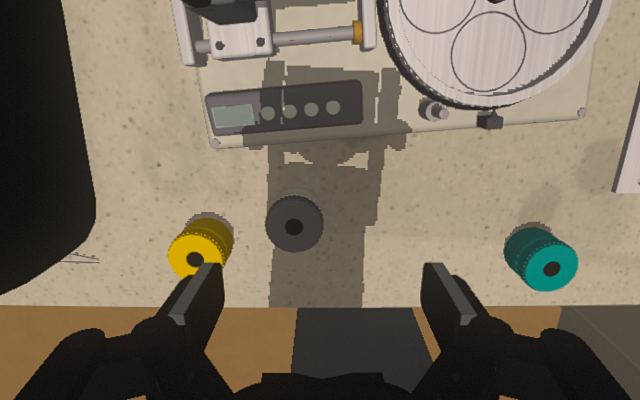

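Jar A's septum is at (294,226), exactly where predicted, and the yellow decoy at (195,259) is clear of the finger.

Emit:
{"method": "move_arm", "body": {
  "moves": [
    [0.85,[-0.02,-0.013,0.02],[0,0,0]],
    [0.85,[-0.0198,-0.0125,0.02],[0,0,0]],
    [0.85,[0,0,0.035],[0,0,0]],
    [0.85,[0,0,0.035],[0,0,0]],
    [0.85,[0,0,0.03],[0,0,0]],
    [0.85,[0,0,0.02],[0,0,0]],
    [0.85,[0,0,0.009],[0,0,0]],
    [0.85,[0,0,0],[0,0,0]],
    [0.85,[0,0,0],[0,0,0]],
    [0.3,[0,0,0],[0,0,0]]
  ]
}}

```text
time: 16.33
eef_pos: [0.4288, 0.093, 0.0146]
tcp_rot: [1.0, -0.0, 0.002, 0.0]
contact_force: [1.0, -0.5, -0.2]
opening: 0.726
finger_force: 0.0
```

Emit:
{"method": "move_arm", "body": {
  "moves": [
    [0.3,[0,0,0],[0,0,0]],
    [0.3,[0,0,0],[0,0,0]],
    [0.3,[0,0,0],[0,0,0]],
    [0.3,[0,0,0],[0,0,0]],
    [0.3,[0,0,0],[0,0,0]],
    [0.3,[0,0,-0.02],[0,0,0]],
    [0.3,[0,0,-0.035],[0,0,0]],
    [0.3,[0,0,-0.035],[0,0,0]],
    [0.3,[0,0,0],[0,0,0]],
    [0.3,[0,0,0],[0,0,0]]
  ]
}}

```text
time: 17.17
eef_pos: [0.4289, 0.0932, 0.1058]
tcp_rot: [1.0, -0.0, 0.003, 0.0]
contact_force: [-0.5, -0.4, -1.8]
opening: 0.596
finger_force: 42.1
```

Run:
```python
from h import *
s=get_state();print(s['time'],s['eef_pos'],s['tcp_rot'],s['opening'],s['contact_force'])
```

```text
17.1667 [0.42886532 0.09320912 0.10578059] [ 9.99994769e-01 -4.04106208e-07  3.23415748e-03  5.01239951e-05] 0.5963382014513444 [-0.48090249 -0.4193853  -1.80308093]
```

Emit:
{"method": "move_arm", "body": {
  "moves": [
    [0.3,[0.014,0.015,0],[0,0,0]],
    [0.3,[0.024,0.026,0],[0,0,0]],
    [0.3,[0.024,0.026,0],[0,0,0]],
    [0.3,[0.024,0.026,0],[0,0,0]],
    [0.3,[0.024,0.026,0],[0,0,0]],
    [0.3,[0.02,0.023,0],[0,0,0]],
    [0.3,[0.0145,0.015,0],[0,0,0]],
    [0.3,[0,0,0],[0,0,0]],
    [0.3,[0,0,0],[0,0,0]],
    [0.3,[0,0,0],[0,0,0]]
  ]
}}

```text
time: 18.0
eef_pos: [0.5697, -0.063, 0.1012]
tcp_rot: [1.0, -0.0, -0.002, -0.001]
contact_force: [-0.3, -0.7, -0.6]
opening: 0.598
finger_force: 42.1
```

Run:
```python
from h import *
c,im=shot('wrist','w7'); s=get_state();print(s['time'],s['eef_pos'],s['tcp_rot'],s['opening'],s['contact_force'])
print(proj(c,[(.661,-.064,.072),(.617,-.144,.042)]))
d,im2=shot('scene');
cv2.imwrite('pics/w7c.png',np.hstack([im[:,120:520],cv2.resize(im2[140:300,220:420],(400,320))[:,:].repeat(1,0) if 0 else np.vstack([cv2.resize(im2[140:300,220:420],(400,320)),np.zeros((80,400,3),np.uint8)])])[...,::-1])
```

```text
18.05 [ 0.56976819 -0.06274702  0.10154686] [ 9.99998405e-01  1.98874419e-04 -1.66713453e-03 -6.08580968e-04] 0.5994333574923854 [ 0.0918029  -0.3993863  -1.15094946]
[[326.06514856  60.51534284]
 [461.5443435  143.89568671]]
```

View pics/w7c.png

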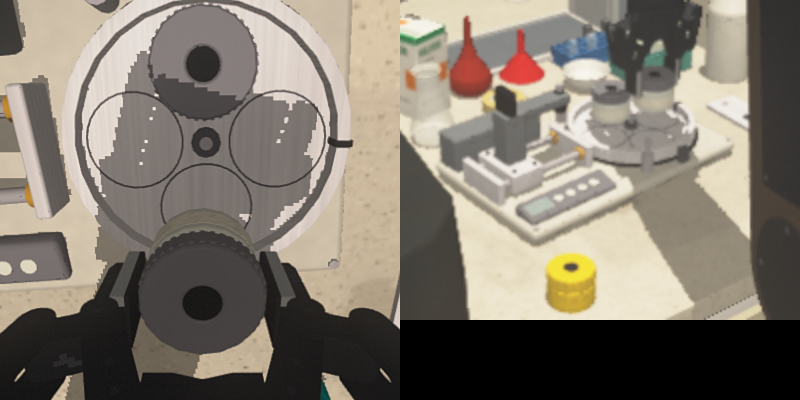

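Jar B stands on the back place with its septum at (323,63), against (326,60) predicted. Jar A hangs above the front place.

Emit:
{"method": "move_arm", "body": {
  "moves": [
    [0.3,[0.0005,0,0.01],[0,0,0]],
    [0.3,[0,0,0.015],[0,0,0]],
    [0.3,[0,0,0.015],[0,0,0]],
    [0.3,[0,0,0.01],[0,0,0]],
    [0.3,[0,0,0.005],[0,0,0]],
    [0.3,[0,0,0.002],[0,0,0]],
    [0.3,[0,0,0.001],[0,0,0]],
    [0.3,[0,0,0.001],[0,0,0]],
    [0.3,[0,0,0],[0,0,0]],
    [0.3,[0,0,0],[0,0,0]]
  ]
}}

```text
time: 18.93
eef_pos: [0.5726, -0.0639, 0.0452]
tcp_rot: [1.0, -0.0, 0.001, 0.0]
contact_force: [-2.3, 1.3, 4.2]
opening: 0.599
finger_force: 42.4
```

Emit:
{"method": "move_arm", "body": {
  "moves": [
    [0.3,[0,0,0.001],[0,0,0]],
    [0.3,[0,0,0.001],[0,0,0]],
    [0.3,[0,0,0],[0,0,0]],
    [0.3,[0,0,0],[0,0,0]],
    [0.3,[0,0,0],[0,0,0]],
    [0.3,[0,0,0],[0,0,0]],
    [0.3,[0,0,0],[0,0,0]],
    [0.3,[0,0,0],[0,0,0]],
    [0.3,[0,0,0],[0,0,0]],
    [0.3,[0,0,0],[0,0,0]]
  ]
}}

```text
time: 19.77
eef_pos: [0.5727, -0.0639, 0.0451]
tcp_rot: [1.0, 0.0, 0.0, 0.0]
contact_force: [-7.9, 1.6, 14.6]
opening: 0.598
finger_force: 43.6
```

Emit:
{"method": "move_arm", "body": {
  "moves": [
    [0.8,[0,0,0],[0,0,0]],
    [0.8,[0,0,0],[0,0,0]],
    [0.8,[0,0,0],[0,0,0]],
    [0.8,[0,0,0],[0,0,0]],
    [0.8,[0,0,-0.02],[0,0,0]],
    [0.8,[0,0,-0.04],[0,0,0]],
    [0.8,[0,0,-0.04],[0,0,0]],
    [0.8,[0,0,-0.04],[0,0,0]],
    [0.5,[0.02,0.0175,0],[0,0,0]],
    [0.4,[0.02,0.0175,0],[0,0,0]]
  ]
}}

```text
time: 20.6
eef_pos: [0.6144, -0.0993, 0.187]
tcp_rot: [1.0, 0.001, 0.004, 0.001]
contact_force: [0.7, 0.3, -0.9]
opening: 0.532
finger_force: 0.0
```

Emit:
{"method": "move_arm", "body": {
  "moves": [
    [0.25,[0.02,0.018,0],[0,0,0]],
    [0.25,[0.022,0.018,0],[0,0,0]],
    [0.25,[0,0,0],[0,0,-0.122]],
    [0.25,[0,0,0],[0,0,-0.122]],
    [0.25,[0,0,0],[0,0,-0.122]],
    [0.25,[0,0,0],[0,0,-0.122]],
    [0.25,[0,0,0],[0,0,0]],
    [0.25,[0,0,0],[0,0,0]],
    [0.25,[0,0,0],[0,0,0]],
    [0.25,[0,0,0],[0,0,0]]
  ]
}}

```text
time: 21.43
eef_pos: [0.6539, -0.1348, 0.1819]
tcp_rot: [0.971, 0.241, -0.0, -0.0]
contact_force: [-0.2, 1.0, 0.6]
opening: 0.248
finger_force: 0.0
```

Run:
```python
from h import *
c,im=shot('wrist','w8'); s=get_state();print(s['time'],s['eef_pos'],R.from_quat(s['tcp_rot']).as_matrix()[:,0],s['opening'],s['qpos'])
np.save('w8.npy',np.array([c[2],*c[3]]))
a=np.deg2rad(-62);g=(.617+.081*np.cos(a),-.064+.081*np.sin(a),.042)
q=proj(c,[(.661,-.064,.072),(.573,-.064,.072),(.617,-.144,.042),g]);print(q.round(0))
for x in q: cv2.circle(im,tuple(int(v) for v in x.round()),2,(255,0,0),-1)
for t in np.arange(0,360,5):
    x=proj(c,(.617+.085*np.cos(t*np.pi/180),-.064+.085*np.sin(t*np.pi/180),.042))[0]; cv2.circle(im,tuple(int(v) for v in x.round()),1,(0,255,0),-1)
cv2.imwrite('pics/w8c.png',im[...,::-1])
```

```text
21.4833 [ 0.65394557 -0.13485894  0.18203968] [ 8.83995919e-01  4.67494615e-01 -3.65577983e-05] 0.2518314596529036 [-3.55059429e-01  3.11256353e-01  1.63799765e+00 -2.41905219e-05
  1.19236836e+00  7.29291347e-01]
[[242. 143.]
 [198. 240.]
 [312. 224.]
 [324. 183.]]
```

View pics/w8c.png

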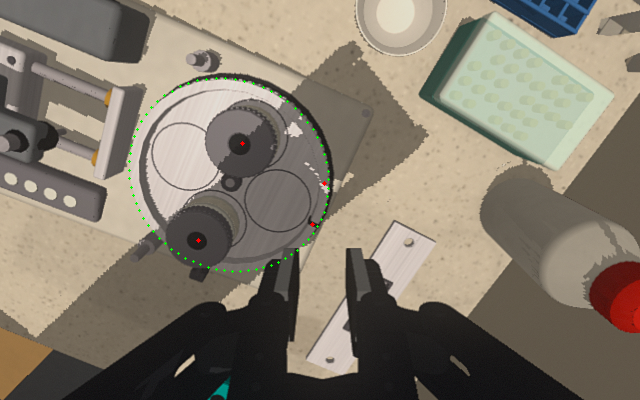

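The drawn rim, the jar septa and the line all lie where predicted, so I'll go down on the rim.

Emit:
{"method": "move_arm", "body": {
  "moves": [
    [0.25,[0,0.001,0.03],[0,0,0]],
    [0.25,[0,0,0.035],[0,0,0]],
    [0.25,[0,0,0.03],[0,0,0]],
    [0.25,[0,0,0.025],[0,0,0]],
    [0.25,[0,0,0.015],[0,0,0]],
    [0.25,[0,0,0.007],[0,0,0]],
    [0.25,[0,0,0.003],[0,0,0]],
    [0.25,[0,0,0],[0,0,0]],
    [0.25,[0,0,0],[0,0,0]],
    [0.25,[0,0,0],[0,0,0]]
  ]
}}

```text
time: 22.32
eef_pos: [0.6559, -0.1363, 0.0394]
tcp_rot: [0.97, 0.241, 0.002, 0.001]
contact_force: [-1.0, -0.0, 0.3]
opening: 0.252
finger_force: 0.0
```

Emit:
{"method": "move_arm", "body": {
  "moves": [
    [0,[0,0,0],[0,0,0]],
    [0,[0,0,0],[0,0,0]],
    [0,[0,0,0],[0,0,0]],
    [0,[0,0,0],[0,0,0]],
    [0,[0,0,0],[0,0,0]],
    [0,[0,0,0],[0,0,0]],
    [0,[0,0,0],[0,0,0]],
    [0,[0,0,0],[0,0,0]],
    [0,[0,0,0],[0,0,0]],
    [0,[0,0,0],[0,0,0]]
  ],
  "grip_force": 60
}}

```text
time: 23.15
eef_pos: [0.6552, -0.1359, 0.0391]
tcp_rot: [0.97, 0.242, 0.001, 0.001]
contact_force: [-1.6, 0.9, 5.1]
opening: 0.059
finger_force: 58.8
```

Run:
```python
from h import *
s=get_state();print(s['time'],s['eef_pos'],R.from_quat(s['tcp_rot']).as_matrix()[:,0],s['opening'],s['contact_force'])
# chord per step: rotate about axis, 14 steps of a rad CW; TCP at radius r on +y tool
a=np.hypot(*(s['eef_pos'][:2]-[.617,-.064]));print('r',a)
```

```text
23.15 [ 0.65521084 -0.13592207  0.03912305] [0.88297848 0.46941241 0.0009912 ] 0.059496916760301125 [-1.59793591  0.91953224  5.14671432]
r 0.08144232519938353
```

Emit:
{"method": "move_arm", "body": {
  "moves": [
    [0.25,[0,0,0],[0,0,0]],
    [0.25,[0,0,0],[0,0,0]],
    [0.25,[0,0,0.001],[0,0,0]],
    [0.25,[0,0,0.001],[0,0,0]],
    [0.25,[0,0,0.001],[0,0,0]],
    [0.25,[0,0,0],[0,0,0]],
    [0.25,[0,0,0],[0,0,0]],
    [0.25,[0,0,0],[0,0,0]],
    [0.25,[0,0,0],[0,0,0]],
    [0.25,[0,0,0],[0,0,0]]
  ]
}}

```text
time: 23.98
eef_pos: [0.6545, -0.1358, 0.0342]
tcp_rot: [0.97, 0.241, 0.0, 0.0]
contact_force: [0.0, 0.2, -0.5]
opening: 0.254
finger_force: 0.0
```

Emit:
{"method": "move_arm", "body": {
  "moves": [
    [0,[0,0,0],[0,0,0]],
    [0,[0,0,0],[0,0,0]],
    [0,[0,0,0],[0,0,0]],
    [0,[0,0,0],[0,0,0]],
    [0,[0,0,0],[0,0,0]],
    [0,[0,0,0],[0,0,0]],
    [0,[0,0,0],[0,0,0]],
    [0,[0,0,0],[0,0,0]],
    [0,[0,0,0],[0,0,0]],
    [0,[0,0,0],[0,0,0]]
  ]
}}

```text
time: 24.82
eef_pos: [0.6543, -0.1363, 0.0344]
tcp_rot: [0.97, 0.242, -0.0, 0.0]
contact_force: [-3.0, -4.4, 3.2]
opening: 0.068
finger_force: 58.8
```

Emit:
{"method": "move_arm", "body": {
  "moves": [
    [0,[-0.00603,-0.00022,0],[0,0,0.0745]],
    [0,[-0.00603,-0.00022,0],[0,0,0.0745]],
    [0,[-0.00603,-0.00022,0],[0,0,0.0745]],
    [0,[-0.00603,-0.00022,0],[0,0,0.0745]],
    [0,[-0.00603,-0.00022,0],[0,0,0.0745]],
    [0,[-0.00603,-0.00022,0],[0,0,0.0745]],
    [0,[-0.00603,-0.00022,0],[0,0,0.0745]],
    [0,[-0.00603,-0.00022,0],[0,0,0.0745]],
    [0,[-0.00603,-0.00022,0],[0,0,0.0745]],
    [0,[-0.00603,-0.00022,0],[0,0,0.0745]]
  ]
}}

```text
time: 25.65
eef_pos: [0.5955, -0.1434, 0.0344]
tcp_rot: [0.992, -0.13, 0.0, 0.001]
contact_force: [-3.3, -4.4, 2.9]
opening: 0.067
finger_force: 58.8
```

Run:
```python
from h import *
s=get_state();print(s['time'],s['eef_pos'],R.from_quat(s['tcp_rot']).as_matrix()[:,0],s['opening'],s['contact_force'])
v=s['eef_pos'][:2]-[.617,-.064];print(np.hypot(*v),np.degrees(np.arctan2(v[1],v[0])))
```

```text
25.65 [ 0.59552792 -0.14339231  0.03438069] [ 9.66275403e-01 -2.57510750e-01  2.44972198e-04] 0.06650057387786756 [-3.29566457 -4.4409038   2.93201135]
0.08224469058577998 -105.13389333876475
```

Emit:
{"method": "move_arm", "body": {
  "moves": [
    [0,[-0.00603,-0.00022,0],[0,0,0.0745]],
    [0,[-0.00603,-0.00022,0],[0,0,0.0745]],
    [0,[-0.00603,-0.00022,0],[0,0,0.0745]],
    [0,[-0.00603,-0.00022,0],[0,0,0.0745]],
    [0,[-0.00603,-0.00022,0],[0,0,0.0745]],
    [0,[-0.00603,-0.00022,0],[0,0,0.0745]],
    [0,[-0.00603,-0.00022,0],[0,0,0.0745]],
    [0,[-0.00603,-0.00022,0],[0,0,0.0745]],
    [0,[-0.00603,-0.00022,0],[0,0,0.0745]],
    [0,[-0.00603,-0.00022,0],[0,0,0.0745]]
  ]
}}

```text
time: 26.48
eef_pos: [0.5472, -0.1079, 0.0343]
tcp_rot: [0.876, -0.482, -0.001, 0.001]
contact_force: [-4.2, -2.8, 4.1]
opening: 0.073
finger_force: 59.0
```

Emit:
{"method": "move_arm", "body": {
  "moves": [
    [0,[0,0,0],[0,0,0]],
    [0,[0,0,0],[0,0,0]],
    [0,[0,0,0],[0,0,0]],
    [0.25,[0,0,0],[0,0,0]],
    [0.25,[0,0,0],[0,0,0]],
    [0.25,[0,0,0],[0,0,0]],
    [0.25,[0,0,-0.03],[0,0,0]],
    [0.25,[0,0,-0.04],[0,0,0]],
    [0.25,[0,0,-0.04],[0,0,0]],
    [0.25,[0,0,-0.04],[0,0,0]]
  ]
}}

```text
time: 27.32
eef_pos: [0.5481, -0.1072, 0.1853]
tcp_rot: [0.877, -0.481, -0.0, -0.001]
contact_force: [-0.6, -0.3, -0.4]
opening: 0.248
finger_force: 0.0
```

Run:
```python
from h import *
s=get_state();print(s['time'],s['eef_pos'],R.from_quat(s['tcp_rot']).as_matrix()[:,0],s['opening'],s['contact_force'])
```

```text
27.3167 [ 0.54810484 -0.10717751  0.18531661] [ 0.53803098 -0.84292422 -0.0011944 ] 0.2477332395665695 [-0.62328555 -0.33766655 -0.40915725]
```

Emit:
{"method": "move_arm", "body": {
  "moves": [
    [0.25,[-0.0145,-0.0165,0],[0,0,0]],
    [0.25,[-0.0145,-0.0165,0],[0,0,-0.12]],
    [0.25,[0,0,0],[0,0,-0.12]],
    [0.25,[0,0,0],[0,0,-0.12]],
    [0.25,[0,0,0],[0,0,-0.12]],
    [0.25,[0,0,0],[0,0,-0.12]],
    [0.25,[0,0,0],[0,0,-0.12]],
    [0.25,[0,0,0],[0,0,-0.12]],
    [0.25,[0,0,0],[0,0,-0.12]],
    [0.6,[0,0,0],[0,0,-0.12]]
  ]
}}

```text
time: 28.15
eef_pos: [0.5607, -0.0651, 0.1839]
tcp_rot: [0.999, 0.042, 0.0, -0.001]
contact_force: [-0.6, 0.0, 0.1]
opening: 0.375
finger_force: 0.0
```

Emit:
{"method": "move_arm", "body": {
  "moves": [
    [1,[0,0,0],[0,0,0]],
    [1,[0,0,0],[0,0,0]],
    [1,[0,0,0],[0,0,0]],
    [1,[0,0,0],[0,0,0]],
    [1,[0,0,0],[0,0,0]],
    [1,[0,0,0],[0,0,0]],
    [1,[0,0,0],[0,0,0]],
    [1,[0,0,0],[0,0,0]],
    [1,[0,0,0],[0,0,0]],
    [1,[0,0,0],[0,0,0]]
  ]
}}

```text
time: 28.98
eef_pos: [0.5604, -0.0657, 0.1841]
tcp_rot: [0.999, 0.039, 0.0, -0.0]
contact_force: [-0.1, 1.3, 0.2]
opening: 1.002
finger_force: 0.0
```

Run:
```python
from h import *
c,im=shot('wrist','w9'); s=get_state();print(s['time'],s['eef_pos'],R.from_quat(s['tcp_rot']).as_matrix()[:,0])
np.save('w9.npy',np.array([c[2],*c[3]]))
p=np.load('p.npy'); q=proj(c,np.r_[W(p,[(-87.5,-55,38.5),(-81,-55,42),(-99,-55,43)]),[[.617,-.064,.034]]]);print(q.round(1))
x,y=q[1].astype(int); cr=im[max(0,y-60):y+60,x-100:x+100]; a=cv2.resize(cr,(800,480),interpolation=cv2.INTER_CUBIC); print(x-100,max(0,y-60))
full=cv2.resize(im,(192,120)); a[-120:,-192:]=full
cv2.imwrite('pics/w9c.png',a[...,::-1])
```

```text
29.0333 [ 0.56037976 -0.06569279  0.18413443] [9.96986399e-01 7.75765189e-02 6.31737857e-05]
[[325.5 214. ]
 [325.5 208.6]
 [325.5 227.9]
 [326.3 114.1]]
225 148
```

View pics/w9c.png

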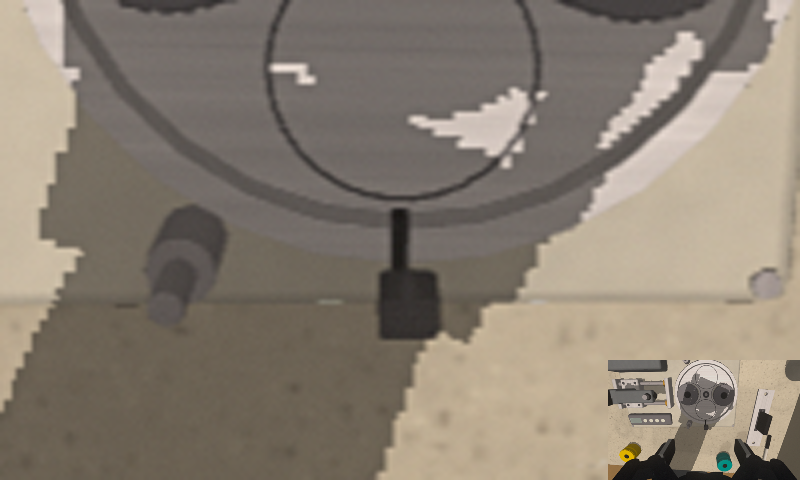

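The line at crop x≈400 almost meets the pointer block, which is centred at x≈409. That is a residue of about 1°, so I'll measure it.

Run:
```python
from h import *
im=cv2.imread('pics/w9.png'); g=im.max(2).astype(int)
p=np.load('p.npy');w=np.load('w9.npy');c=cam('wrist');c=(c[0],c[1],w[0],w[1:])
for v in range(196,236,2):
    r=g[v,312:342]; m=r<62; xs=np.where(m)[0]+312; print(v,(xs.mean().round(2),len(xs)) if len(xs) else None, end=' ')
# hub and jar septum
print()
for n,(x,y) in dict(hub=(326,114)).items():
    sub=g[y-12:y+13,x-14:x+15]; ys,xs=np.where(sub<70); print(n,xs.mean()+x-14,ys.mean()+y-12,len(xs))
ptr=onz(c,(0,0),.04)
# dark septa
m=((g<50)).astype(np.uint8); m[260:]=0
n,l,st,ce=cv2.connectedComponentsWithStats(m)
for i in range(1,n):
    if 40<st[i,4]<900: print(st[i],ce[i].round(1),onz(c,ce[i],.072).round(4))
```

```text
196 (np.float64(322.33), 3) 198 None 200 (np.float64(324.5), 4) 202 (np.float64(324.5), 4) 204 (np.float64(324.5), 4) 206 (np.float64(324.5), 4) 208 (np.float64(324.5), 4) 210 (np.float64(324.5), 4) 212 (np.float64(324.5), 4) 214 (np.float64(324.5), 4) 216 (np.float64(326.0), 13) 218 (np.float64(326.5), 14) 220 (np.float64(326.5), 14) 222 (np.float64(327.0), 15) 224 (np.float64(326.5), 14) 226 (np.float64(326.5), 14) 228 (np.float64(326.5), 14) 230 (np.float64(326.5), 14) 232 (np.float64(325.5), 10) 234 None 
hub 326.47014925373134 114.42164179104478 268
[  0  99  16  54 525] [  5.1 130.1] [[0.5913 0.1749 0.072 ]]
[254 105  22  22 378] [264.7 115.7] [[ 0.6157 -0.0191  0.072 ]]
[150 106  14  26 208] [156.7 118.4] [[0.6079 0.0594 0.072 ]]
[376 108  22  22 373] [386.1 118.2] [[ 0.6208 -0.1067  0.072 ]]
[123 111  21  23 160] [136.1 120.8] [[0.6051 0.0747 0.072 ]]
[319 116  18  10  53] [327.6 121.2] [[ 0.6152 -0.0647  0.072 ]]
[320 200   7  24  95] [323.5 212.1] [[ 0.5448 -0.0673  0.072 ]]
[531 250  14  10 107] [537.4 254.8] [[ 0.5207 -0.2477  0.072 ]]
```

Emit:
{"method": "move_arm", "body": {
  "moves": [
    [0.25,[0.0286,0.0148,0],[0,0,0]],
    [0.25,[0.0286,0.0148,0],[0,0,0]],
    [0.25,[0.0286,0.0149,0],[0,0,0]],
    [0.25,[0.0285,0.0149,0],[0,0,-0.075]],
    [0.25,[0,0,0],[0,0,-0.12]],
    [0.25,[0,0,0],[0,0,-0.12]],
    [0.25,[0,0,0],[0,0,-0.12]],
    [0.25,[0,0,0],[0,0,-0.12]],
    [0.25,[0,0,0],[0,0,-0.12]],
    [0.25,[0,0,0],[0,0,-0.12]]
  ]
}}

```text
time: 29.87
eef_pos: [0.679, -0.1161, 0.1839]
tcp_rot: [0.905, 0.425, -0.0, -0.0]
contact_force: [0.3, 0.1, -0.3]
opening: 0.255
finger_force: 0.0
```

Emit:
{"method": "move_arm", "body": {
  "moves": [
    [0.25,[0,0,0.03],[0,0,0]],
    [0.25,[0,0,0.03],[0,0,0]],
    [0.25,[0,0,0.03],[0,0,0]],
    [0.25,[0,0,0],[0,0,0]],
    [0.25,[0,0,0],[0,0,0]],
    [0.25,[0,0,0],[0,0,0]],
    [0.25,[0,0,0],[0,0,0]],
    [0.25,[0,0,0],[0,0,0]],
    [0.25,[0,0,0],[0,0,0]],
    [0.25,[0,0,0],[0,0,0]]
  ]
}}

```text
time: 30.7
eef_pos: [0.6797, -0.1163, 0.0957]
tcp_rot: [0.906, 0.423, 0.001, 0.001]
contact_force: [-0.1, -0.1, -0.3]
opening: 0.251
finger_force: 0.0
```

Run:
```python
from h import *
s=get_state();print(s['time'],s['eef_pos'],R.from_quat(s['tcp_rot']).as_matrix()[:,:2].round(4).tolist(),s['opening'])
v=s['eef_pos'][:2]-[.617,-.064];print(np.hypot(*v),np.degrees(np.arctan2(v[1],v[0])))
```

```text
30.7 [ 0.67965441 -0.11625465  0.09566601] [[0.6427, 0.7661], [0.7661, -0.6427], [0.0009, 0.0022]] 0.251352317260638
0.08158507576433462 -39.828576953629074
```

Emit:
{"method": "move_arm", "body": {
  "moves": [
    [0.25,[0,0,0.025],[0,0,0]],
    [0.25,[0,0,0.02],[0,0,0]],
    [0.25,[0,0,0.01],[0,0,0]],
    [0.25,[0,0,0.006],[0,0,0]],
    [0.25,[0,0,0],[0,0,0]],
    [0.25,[0,0,0],[0,0,0]],
    [0,[0,0,0],[0,0,0]],
    [0,[0,0,0],[0,0,0]],
    [0,[0,0,0],[0,0,0]],
    [0,[0,0,0],[0,0,0]]
  ]
}}

```text
time: 31.53
eef_pos: [0.6792, -0.1157, 0.0348]
tcp_rot: [0.906, 0.423, 0.0, -0.0]
contact_force: [-4.6, 2.7, 5.8]
opening: 0.07
finger_force: 58.9
```

Emit:
{"method": "move_arm", "body": {
  "moves": [
    [0,[0,0,0],[0,0,0]],
    [0,[0,0,0],[0,0,0]],
    [0,[0.0009,0,0],[0,0,-0.011]],
    [0,[0.0008,0,0],[0,0,-0.0105]],
    [0,[0,0,0],[0,0,0]],
    [0,[0,0,0],[0,0,0]],
    [0,[0,0,0],[0,0,0]],
    [0,[0,0,0],[0,0,0]],
    [0,[0,0,0],[0,0,0]],
    [0,[0,0,0],[0,0,0]]
  ]
}}

```text
time: 32.37
eef_pos: [0.6802, -0.1144, 0.0348]
tcp_rot: [0.902, 0.432, 0.0, -0.0]
contact_force: [-4.5, 3.0, 6.1]
opening: 0.073
finger_force: 58.9
```

Emit:
{"method": "move_arm", "body": {
  "moves": [
    [0.25,[0,0,0],[0,0,0]],
    [0.25,[0,0,0],[0,0,0]],
    [0.25,[0,0,0],[0,0,0]],
    [0.25,[0,0,-0.03],[0,0,0]],
    [0.25,[0,0,-0.04],[0,0,0]],
    [0.25,[0,0,-0.04],[0,0,0]],
    [0.25,[0,0,-0.04],[0,0,0]],
    [0.25,[-0.02,0.016,0],[0,0,0.11]],
    [0.25,[0,0,0],[0,0,0.12]],
    [0.25,[0,0,0],[0,0,0.12]]
  ]
}}

```text
time: 33.2
eef_pos: [0.6808, -0.1421, 0.1849]
tcp_rot: [0.964, 0.265, 0.002, 0.001]
contact_force: [-0.1, -0.2, -0.4]
opening: 0.25
finger_force: 0.0
```

Run:
```python
from h import *
s=get_state();print(s['time'],s['eef_pos'],R.from_quat(s['tcp_rot']).as_matrix()[:,:2].round(4).tolist(),s['opening'])
```

```text
33.2 [ 0.68082932 -0.14206444  0.18488207] [[0.8593, 0.5114], [0.5114, -0.8593], [0.0023, 0.0034]] 0.25004033671431014
```

Emit:
{"method": "move_arm", "body": {
  "moves": [
    [0.6,[-0.0162,-0.0319,0],[0,0,0]],
    [0.6,[-0.0162,-0.0319,0],[0,0,0]],
    [0.6,[-0.0162,-0.0319,0],[0,0,0]],
    [0.6,[-0.0162,-0.0319,0],[0,0,0.115]],
    [1,[0,0,0],[0,0,0.115]],
    [1,[0,0,0],[0,0,0.115]],
    [1,[0,0,0],[0,0,0.115]],
    [1,[0,0,0],[0,0,0]],
    [1,[0,0,0],[0,0,0]],
    [1,[0,0,0],[0,0,0]]
  ]
}}

```text
time: 34.03
eef_pos: [0.5587, -0.065, 0.1831]
tcp_rot: [0.999, 0.043, 0.0, 0.0]
contact_force: [0.3, 0.8, -0.8]
opening: 0.999
finger_force: 0.0
```

Run:
```python
from h import *
c,im=shot('wrist','w10'); s=get_state();print(s['time'],s['eef_pos'],R.from_quat(s['tcp_rot']).as_matrix()[:,0])
np.save('w10.npy',np.array([c[2],*c[3]]))
g=im.max(2).astype(int)
h=proj(c,(.617,-.064,.034))[0].astype(int);print(h)
for v in range(h[1]+80,h[1]+122,3):
    r=g[v,h[0]-16:h[0]+18]; xs=np.where(r<62)[0]+h[0]-16; print(v,(xs.mean().round(2),len(xs)) if len(xs) else None, end=' ')
x,y=h; sub=g[y-12:y+13,x-14:x+15]; ys,xs=np.where(sub<70); print('\nhub',xs.mean()+x-14,ys.mean()+y-12,len(xs))
m=((g<50)).astype(np.uint8); m[260:]=0
n,l,st,ce=cv2.connectedComponentsWithStats(m)
for i in range(1,n):
    if 200<st[i,4]<700: print(st[i],ce[i].round(1),onz(c,ce[i],.072).round(4))
y0=max(0,h[1]-100);a=im[y0:h[1]+140,h[0]-250:h[0]+150];print(h[0]-250,y0)
cv2.imwrite('pics/w10c.png',cv2.resize(a,None,fx=2,fy=2)[...,::-1])
```

```text
34.0833 [ 0.5586693  -0.06494274  0.18307933] [9.96300558e-01 8.59369541e-02 1.93319235e-04]
[327 112]
192 (np.float64(311.5), 2) 195 (np.float64(327.5), 6) 198 None 201 (np.float64(327.5), 4) 204 (np.float64(327.0), 3) 207 (np.float64(327.0), 3) 210 (np.float64(327.0), 3) 213 (np.float64(326.5), 4) 216 (np.float64(327.5), 14) 219 (np.float64(327.5), 14) 222 (np.float64(327.5), 14) 225 (np.float64(327.5), 14) 228 (np.float64(327.5), 14) 231 None 
hub 327.97463768115944 112.57971014492753 276
[  0  94  15  53 492] [  4.8 125.1] [[0.5915 0.1745 0.072 ]]
[151 101  14  27 215] [157.6 114.5] [[0.6082 0.0593 0.072 ]]
[256 104  22  22 382] [266.1 114.4] [[ 0.6147 -0.019   0.072 ]]
[378 104  22  23 377] [388.4 115.3] [[ 0.6217 -0.1066  0.072 ]]
77 12
```

View pics/w10c.png

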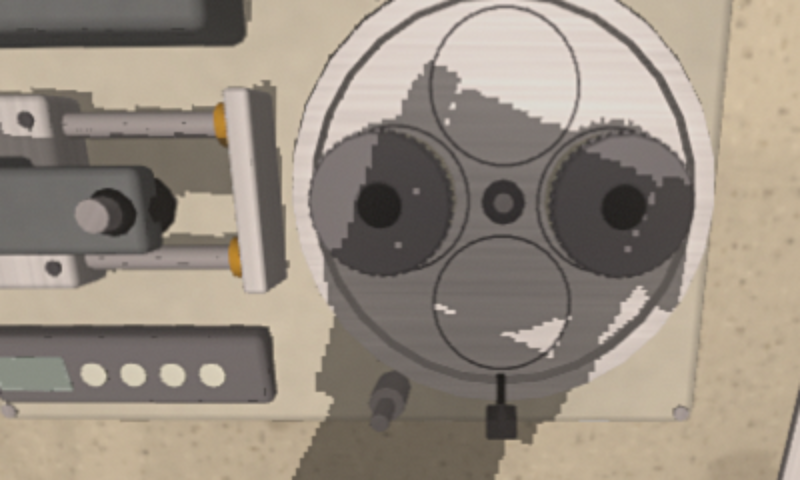

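Line and pointer agree to within about 0.4 px, and both jars sit inside their rings. Next is the head.

Emit:
{"method": "move_arm", "body": {
  "moves": [
    [0.6,[0,0,-0.02],[0,0,0]],
    [0.6,[0.0121,-0.0312,-0.0082],[0,0,0]],
    [0.6,[0.0121,-0.0312,-0.0082],[0,0,0]],
    [0.6,[0.0121,-0.0312,-0.0082],[0,0,0]],
    [0.6,[0.0121,-0.0312,-0.0082],[0,0,0]],
    [0.6,[0.0121,-0.0312,-0.0082],[0,0,0]],
    [0.6,[0.0121,-0.0312,-0.001],[0,0,0]],
    [0.6,[0,0,0],[0,0,0]],
    [0.6,[0,0,0],[0,0,0]],
    [0.6,[0,0,0],[0,0,0]]
  ]
}}

```text
time: 34.92
eef_pos: [0.6149, 0.1277, 0.2446]
tcp_rot: [0.999, 0.043, -0.0, 0.0]
contact_force: [0.8, -0.6, 0.3]
opening: 0.599
finger_force: 0.0
```

Run:
```python
from h import *
c,im=shot('wrist','w11'); s=get_state();print(s['time'],s['eef_pos'],R.from_quat(s['tcp_rot']).as_matrix()[:,0],s['opening'])
np.save('w11.npy',np.array([c[2],*c[3]]))
cv2.imwrite('pics/w11c.png',cv2.resize(im[50:350,120:520],None,fx=2,fy=2)[...,::-1])
```

```text
34.9667 [0.61480455 0.12714596 0.24450734] [ 0.99644753  0.08420845 -0.00112195] 0.5982535533183208
```

View pics/w11c.png

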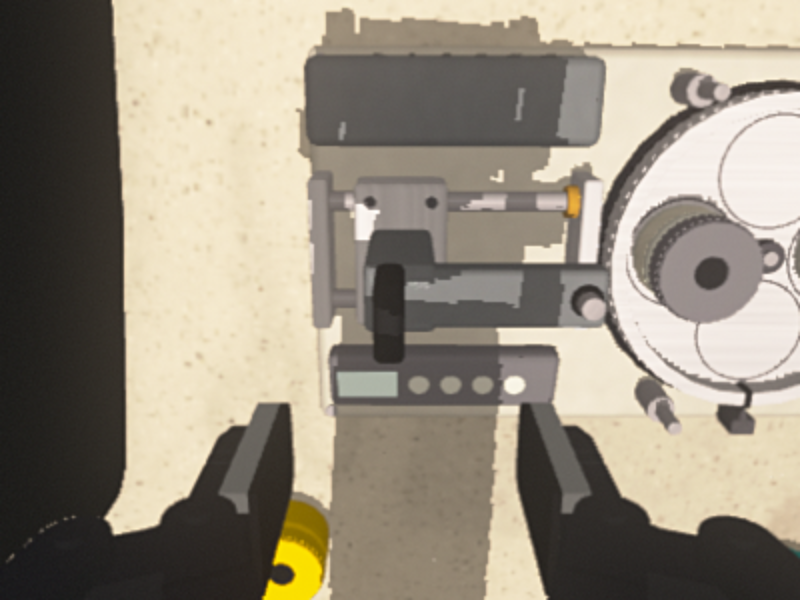

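The fin's top is at full-picture (306-323, 181-231), centred at about (314,206). The instrument's edge is at u≈180, on the left.

Run:
```python
from h import *
w=np.load('w11.npy');k=cam('wrist');c=(k[0],k[1],w[0],w[1:])
w=np.load('w2.npy');c2=(k[0],k[1],w[0],w[1:])
im=cv2.imread('pics/w11.png');g=im.max(2)
m=(g<45).astype(np.uint8);m[:, :230]=0;m[250:]=0;n,l,st,ce=cv2.connectedComponentsWithStats(m)
for i in range(1,n):
    if st[i,4]>100: print(st[i],ce[i].round(1))
f=onz(c,(314,206),.149)[0];print(f, onz(c,[(306.5,206),(322.5,206)],.149).round(4), onz(c,[(314,181),(314,231)],.149).round(4))
p=np.load('p.npy');cy=np.cos(p[2]);sy=np.sin(p[2]);d=f[:2]-p[:2];print('fin in changer',d@[cy,sy],d@[-sy,cy])
t=get_state()['eef_pos'];R3=R.from_quat(get_state()['tcp_rot']).as_matrix();print('shift tool',R3.T@(f-t))
for z in(.05,.1,.15,.2,.3):print(z,onz(c,(182,206),z)[0].round(3))
# height check with w2: fin's top-front corner & scene/side views
c1=cam('scene');cs=cam('side');print('tri scene/side fin',tri(c1,(272,184),cs,(297,222)).round(3), proj(c1,f),proj(cs,f),proj(c2,f))
```

```text
[0.60975735 0.13389601 0.149     ] [[0.6093 0.1394 0.149 ]
 [0.6103 0.1277 0.149 ]] [[0.6287 0.1354 0.149 ]
 [0.5898 0.1323 0.149 ]]
fin in changer 0.00833450954683195 0.1420224401284004
shift tool [-0.0043537  -0.00719117  0.09550927]
0.05 [0.562 0.27  0.05 ]
0.1 [0.582 0.25  0.1  ]
0.15 [0.602 0.23  0.15 ]
0.2 [0.622 0.21  0.2  ]
0.3 [0.662 0.17  0.3  ]
tri scene/side fin [0.604 0.133 0.15 ] [[270.45318675 183.57893674]] [[294.33716339 221.88846096]] [[ 77.1704788  211.11027258]]
```

Emit:
{"method": "move_arm", "body": {
  "moves": [
    [0.6,[-0.003,-0.0072,0.02],[0,0,0]],
    [0.6,[0,0,0.03],[0,0,0]],
    [0.6,[0,0,0.03],[0,0,0]],
    [0.6,[0,0,0.02],[0,0,0]],
    [0.6,[0,0,0.012],[0,0,0]],
    [0.6,[0,0,0.005],[0,0,0]],
    [0.6,[0,0,0],[0,0,0]],
    [0,[0,0,0],[0,0,0]],
    [0,[0,0,0],[0,0,0]],
    [0,[0,0,0],[0,0,0]]
  ],
  "grip_force": 40
}}

```text
time: 35.8
eef_pos: [0.6127, 0.1348, 0.1302]
tcp_rot: [0.999, 0.042, 0.002, -0.0]
contact_force: [0.5, -0.5, 0.0]
opening: 0.183
finger_force: 0.0
```

Emit:
{"method": "move_arm", "body": {
  "moves": [
    [0,[0,0,0],[0,0,0]],
    [0,[0,0,0],[0,0,0]],
    [0,[0,0,0],[0,0,0]],
    [0,[0,0,0],[0,0,0]],
    [0,[0,0,0],[0,0,0]],
    [0,[0,0,0],[0,0,0]],
    [0,[0,0,0],[0,0,0]],
    [0,[0,0.005,0],[0,0,0]],
    [0,[0,0.005,0],[0,0,0]],
    [0,[0,0.005,0],[0,0,0]]
  ]
}}

```text
time: 36.63
eef_pos: [0.6139, 0.1209, 0.1303]
tcp_rot: [0.999, 0.042, 0.002, -0.001]
contact_force: [-0.5, 3.1, 6.4]
opening: 0.13
finger_force: 41.7
```

Emit:
{"method": "move_arm", "body": {
  "moves": [
    [0,[0,0.006,0],[0,0,0]],
    [0,[0,0.006,0],[0,0,0]],
    [0,[0,0.006,0],[0,0,0]],
    [0,[0,0.006,0],[0,0,0]],
    [0,[0,0.006,0],[0,0,0]],
    [0,[0,0.006,0],[0,0,0]],
    [0,[0,0.006,0],[0,0,0]],
    [0,[0,0.006,0],[0,0,0]],
    [0,[0,0.004,0],[0,0,0]],
    [0,[0,0.002,0],[0,0,0]]
  ]
}}

```text
time: 37.47
eef_pos: [0.6184, 0.0665, 0.1303]
tcp_rot: [0.999, 0.042, 0.001, -0.001]
contact_force: [-0.9, 3.0, 7.4]
opening: 0.129
finger_force: 41.7
```

Emit:
{"method": "move_arm", "body": {
  "moves": [
    [0,[0,0.001,0],[0,0,0]],
    [0,[0,0.001,0],[0,0,0]],
    [0,[0,0.001,0],[0,0,0]],
    [0,[0,0.001,0],[0,0,0]],
    [0,[0,0.001,0],[0,0,0]],
    [0,[0,0.001,0],[0,0,0]],
    [0,[0,0,0],[0,0,0]],
    [0,[0,0,0],[0,0,0]],
    [0,[0,0,0],[0,0,0]],
    [0,[0,0,0],[0,0,0]]
  ]
}}

```text
time: 38.3
eef_pos: [0.6184, 0.0664, 0.1303]
tcp_rot: [0.999, 0.042, 0.002, -0.006]
contact_force: [-2.2, 16.5, 7.0]
opening: 0.126
finger_force: 41.9
```

The head stopped at 16 N after about 68 mm. I'll release it and measure how far it really went.

Emit:
{"method": "move_arm", "body": {
  "moves": [
    [0.5,[0,0,0],[0,0,0]],
    [0.5,[0,-0.003,0],[0,0,0]],
    [0.5,[0,-0.003,0],[0,0,0]],
    [0.5,[0,0,0],[0,0,0]],
    [0.5,[0,0,-0.03],[0,0,0]],
    [0.5,[0,0,-0.04],[0,0,0]],
    [0.5,[0,0,-0.04],[0,0,0]],
    [0.5,[0,0,0],[0,0,0]],
    [0.5,[0,0,0],[0,0,0]],
    [0.5,[0,0,0],[0,0,0]]
  ]
}}

```text
time: 39.13
eef_pos: [0.617, 0.0658, 0.2377]
tcp_rot: [0.999, 0.042, -0.0, 0.0]
contact_force: [-0.7, -0.4, -0.7]
opening: 0.5
finger_force: 0.0
```

Run:
```python
from h import *
c,im=shot('wrist','w12'); s=get_state();print(s['time'],s['eef_pos'],R.from_quat(s['tcp_rot']).as_matrix()[:,0])
k=c; w=np.load('w11.npy');c0=(k[0],k[1],w[0],w[1:]); im0=cv2.imread('pics/w11.png')[...,::-1]
p=np.load('p.npy');cy,sy=np.cos(p[2]),np.sin(p[2])
ch=lambda P:((P[:,:2]-p[:2])@np.array([[cy,-sy],[sy,cy]])*1000).round(1).tolist()
for n,cc,i in(('before',c0,im0),('after',c,im)):
    f=proj(cc,[[.6098,.1339,.149]] if n=='before' else [[.6165,.066,.149]])[0];print(n,'pred',f.round(1))
    v=int(f[1])+8; row=i[v].max(1).astype(int); xs=np.where(row<45)[0]; xs=xs[abs(xs-f[0])<25]; print('fin u',xs.min(),xs.max(),len(xs),ch(onz(cc,[(xs.min(),v),(xs.max()+1,v)],.149)))
    h=cv2.cvtColor(np.ascontiguousarray(i),cv2.COLOR_RGB2HSV); m=((h[...,0]>10)&(h[...,0]<24)&(h[...,1]>170)&(h[...,2]>80)).astype(np.uint8); m[270:]=0
    nn,l,st,ce=cv2.connectedComponentsWithStats(m)
    for j in range(1,nn):
        if st[j,4]>12: print('orange',st[j],ch(onz(cc,[(st[j,0],ce[j,1]),(st[j,0]+st[j,2],ce[j,1])],.045)))
print('carriage before',ch(onz(c0,[(343.5,150)],.05)),ch(onz(c0,[(343.5,150)],.04)))
# rows across carriage after
v=int(proj(c,[W(p,(40,60,45))[0]])[0][1]);
for z in(45,):
    for x in(20,28,36):
        q=proj(c,W(p,[(x,y,z) for y in range(-5,120,3)])).round().astype(int); print(x,[int(im[b,a].max()) if 0<=b<400 and 0<=a<640 else -1 for a,b in q])
        q=proj(c0,W(p,[(x,y,z) for y in range(-5,160,3)])).round().astype(int); print(x,'b',[int(im0[b,a].max()) if 0<=b<400 and 0<=a<640 else -1 for a,b in q])
```

```text
39.1833 [0.61635455 0.06582682 0.23627016] [ 0.99648064  0.08376879 -0.00301898]
before pred [314.  205.9]Traceback (most recent call last):
  File "<stdin>", line 8, in <module>
    return umr_minimum(a, axis, None, out, keepdims, initial, where)
ValueError: zero-size array to reduction operation minimum which has no identity
```

Run:
```python
from h import *
k=cam('wrist');im=cv2.imread('pics/w12.png')[...,::-1];c=k; np.save('w12.npy',np.array([c[2],*c[3]]))
w=np.load('w11.npy');c0=(k[0],k[1],w[0],w[1:]); im0=cv2.imread('pics/w11.png')[...,::-1]
p=np.load('p.npy');cy,sy=np.cos(p[2]),np.sin(p[2])
ch=lambda P:((P[:,:2]-p[:2])@np.array([[cy,-sy],[sy,cy]])*1000).round(1).tolist()
for n,cc,i in(('before',c0,im0),('after',c,im)):
    f=proj(cc,[[.6098,.1339,.149]] if n=='before' else [[.6165,.066,.149]])[0];u0=int(f[0])
    for v in(int(f[1]),int(f[1])+12): print(n,v,u0-26,i[v,u0-26:u0+27].max(1).tolist())
    h=cv2.cvtColor(np.ascontiguousarray(i),cv2.COLOR_RGB2HSV); m=((h[...,0]>10)&(h[...,0]<24)&(h[...,1]>150)&(h[...,2]>80)).astype(np.uint8); m[270:]=0
    nn,l,st,ce=cv2.connectedComponentsWithStats(m)
    for j in range(1,nn):
        if st[j,4]>12: print('orange',st[j],ch(onz(cc,[(st[j,0],ce[j,1]),(st[j,0]+st[j,2],ce[j,1])],.045)))
print('carriage before',ch(onz(c0,[(343.5,150)],.05)),ch(onz(c0,[(343.5,150)],.04)))
q=proj(c,W(p,[(36,y,45) for y in range(-20,120,4)])).round().astype(int); print([int(im[b,a].max()) if 0<=b<400 and 0<=a<640 else -1 for a,b in q])
q=proj(c0,W(p,[(36,y,45) for y in range(-20,160,4)])).round().astype(int); print('b',[int(im0[b,a].max()) if 0<=b<400 and 0<=a<640 else -1 for a,b in q])
```

```text
before 205 287 [128, 149, 156, 157, 155, 156, 154, 156, 154, 151, 144, 141, 152, 159, 142, 102, 87, 91, 86, 69, 52, 53, 56, 58, 59, 59, 60, 54, 45, 47, 45, 46, 46, 41, 43, 68, 88, 90, 87, 89, 87, 87, 87, 86, 85, 84, 84, 86, 86, 87, 87, 87, 86]
before 217 287 [242, 244, 247, 228, 151, 147, 149, 150, 150, 150, 149, 149, 148, 150, 149, 148, 152, 152, 139, 96, 46, 46, 47, 49, 46, 47, 46, 48, 55, 54, 58, 58, 48, 40, 55, 115, 153, 150, 149, 150, 149, 149, 150, 149, 151, 150, 150, 149, 148, 147, 148, 145, 145]
orange [403 143   7  16  88] [[30.0, 55.2], [30.1, 48.2]]
after 203 296 [96, 97, 96, 97, 97, 97, 97, 108, 125, 128, 129, 114, 80, 65, 68, 73, 64, 41, 34, 31, 31, 31, 32, 33, 32, 33, 32, 34, 32, 34, 34, 31, 33, 45, 66, 76, 74, 73, 98, 121, 124, 129, 129, 124, 130, 128, 120, 119, 121, 119, 118, 120, 122]
after 215 296 [121, 119, 120, 119, 120, 120, 121, 120, 122, 122, 122, 123, 122, 112, 102, 98, 81, 56, 33, 37, 40, 43, 42, 46, 42, 42, 44, 43, 39, 43, 39, 34, 32, 54, 77, 83, 83, 83, 83, 82, 83, 83, 83, 84, 87, 93, 108, 122, 125, 123, 122, 122, 123]
carriage before [[31.0, 115.1]] [[29.1, 114.4]]
[224, 222, 223, 222, 221, 221, 221, 220, 186, 126, 128, 76, 29, 181, 116, 117, 122, 117, 122, 119, 121, 124, 120, 126, 121, 119, 127, 121, 124, 124, 122, 123, 122, 122, 124]
b [247, 244, 245, 246, 246, 245, 243, 243, 244, 244, 248, 114, 120, 64, 249, 243, 245, 121, 173, 128, 152, 152, 153, 152, 152, 149, 149, 147, 149, 152, 152, 153, 151, 148, 139, 153, 151, 147, 152, 152, 153, 150, 152, 153, 155]
```

Run:
```python
from h import *
k=cam('wrist');L=lambda f:(k[0],k[1],np.load(f)[0],np.load(f)[1:])
c0,c,c10,c2=L('w11.npy'),L('w12.npy'),L('w10.npy'),L('w2.npy')
p=np.load('p.npy');cy,sy=np.cos(p[2]),np.sin(p[2])
ch=lambda P:((np.atleast_2d(P)[:,:2]-p[:2])@np.array([[cy,-sy],[sy,cy]])*1000).round(1).tolist()
print('fin before',ch(onz(c0,[(307,205),(321.5,205),(306.8,217),(321.5,217)],.149)))
print('fin after',ch(onz(c,[(313,203),(329,203),(313.5,215),(329,215)],.149)))
print('tube fitting before',ch(onz(c0,[(412.5,200)],.119)),ch(onz(c10,[(77+56,12+106)],.119)))
t=tri(c10,(77+46,12+107),c0,(120+593/2,50+307/2));print('tube top tri',t,ch(t))
# plate/rods: end plate right, carriage edges
print('carriage R edge tri',[ (z,ch(onz(c0,[(120+447/2,150),(120+583/2,150),(120+355/2,150)],z))) for z in(.04,.055)])
print('w10 carriage/endplate', [(z,ch(onz(c10,[(77+48/2,12+50),(77+216/2,12+61),(77+228/2,12+61)],z))) for z in(.04,.055)])
im=cv2.imread('pics/w12.png')
# compare: same scene strip after, at original resolution around endplate
q=proj(c,W(p,[(36,y,50) for y in(0,20,40,60,80)]));print(q.round(0).tolist())
v=int(q[2][1]);print(im[v,320:420].max(1).tolist())
```

```text
fin before [[9.1, 147.1], [9.1, 136.5], [-0.4, 147.4], [-0.3, 136.5]]
fin after [[9.8, 80.8], [9.8, 69.6], [0.7, 80.5], [0.8, 69.5]]
tube fitting before [[2.9, 61.8]] [[2.8, 60.8]]
tube top tri [0.61139955 0.05291065 0.12904151] [[3.4, 61.2]]
carriage R edge tri [(0.04, [[29.1, 114.4], [29.5, 45.4], [28.9, 161.1]]), (0.055, [[32.0, 115.4], [32.3, 49.3], [31.8, 160.0]])]
w10 carriage/endplate [(0.04, [[38.2, 122.1], [29.7, 56.6], [29.7, 51.9]]), (0.055, [[37.4, 113.0], [29.4, 51.0], [29.4, 46.5]])]
[[400.0, 142.0], [379.0, 142.0], [358.0, 142.0], [337.0, 142.0], [316.0, 142.0]]
[121, 122, 123, 123, 125, 126, 128, 125, 123, 123, 122, 122, 125, 126, 124, 122, 120, 120, 125, 124, 123, 121, 121, 122, 123, 124, 120, 121, 116, 115, 117, 121, 120, 121, 122, 122, 124, 122, 113, 118, 126, 125, 127, 125, 124, 129, 178, 200, 137, 45, 29, 34, 51, 71, 87, 94, 96, 112, 128, 126, 127, 125, 125, 126, 124, 119, 121, 186, 225, 222, 221, 220, 220, 220, 220, 221, 220, 221, 221, 221, 221, 221, 221, 221, 222, 223, 222, 222, 222, 222, 222, 223, 222, 221, 221, 222, 222, 221, 222, 222]
```

Run:
```python
from h import *
c=cam('wrist');im=cv2.imread('pics/w12.png');g=im.max(2)
q=proj(c,[(.6147,-.019,.072),(.6217,-.1066,.072)]);print(q.round(1))
m=(g<50).astype(np.uint8);m[270:]=0
n,l,st,ce=cv2.connectedComponentsWithStats(m)
for j in range(1,n):
    if st[j,4]>60: print(st[j],ce[j].round(1),onz(c,ce[j],.072).round(4))
# 3-view: scene/side black fin + arm; carriage seam rows
p=np.load('p.npy')
for x in(20,28,36):
    a=proj(c,W(p,(x,48,50)))[0].round().astype(int);print(x,a,im[a[1],a[0]-14:a[0]+24].tolist()[::2])
```

```text
[[414.1 184.5]
 [507.8 185. ]]
[    0     0   131   270 32352] [ 59.6 139. ] [[0.6303 0.3049 0.072 ]]
[361 109  38  72 299] [373.4 142.5] [[0.6502 0.0237 0.072 ]]
[313 180  17  52 805] [321.1 205.8] [[0.5865 0.065  0.072 ]]
[ 565  218   55   52 1927] [591.  246.3] [[ 0.5661 -0.2075  0.072 ]]
[265 250  11  20 147] [270.7 261. ] [[0.5238 0.1104 0.072 ]]
[370 251  10  19 134] [373.5 261.6] [[0.5318 0.0079 0.072 ]]
[391 261  14   9  79] [397.2 265.7] [[ 0.5292 -0.0165  0.072 ]]
[240 262  14   8  77] [246.8 265.8] [[0.5162 0.1341 0.072 ]]
20 [349 159] [[112, 116, 124], [110, 116, 122], [115, 118, 126], [109, 112, 121], [112, 116, 123], [111, 117, 124], [106, 110, 117], [101, 106, 113], [112, 115, 124], [109, 113, 120], [112, 116, 124], [107, 111, 119], [94, 106, 114], [103, 116, 125], [36, 37, 39], [33, 33, 35], [63, 63, 69], [93, 96, 101], [117, 121, 129]]
28 [350 151] [[113, 116, 123], [100, 104, 110], [48, 49, 52], [44, 45, 48], [92, 97, 103], [112, 117, 123], [102, 106, 113], [108, 112, 119], [108, 112, 121], [111, 115, 122], [112, 116, 123], [100, 103, 110], [100, 115, 122], [103, 116, 125], [77, 87, 94], [28, 28, 31], [38, 39, 43], [85, 87, 93], [94, 96, 102]]
36 [350 142] [[107, 112, 120], [112, 118, 125], [111, 116, 123], [110, 114, 121], [112, 115, 123], [108, 113, 120], [105, 108, 116], [107, 112, 117], [110, 112, 120], [111, 114, 122], [112, 116, 124], [103, 106, 113], [103, 117, 126], [104, 116, 127], [102, 114, 124], [144, 164, 178], [113, 127, 137], [27, 28, 29], [47, 48, 51]]
```

The carriage looks flush with the end plate. I'll regrip once and push harder to make sure this is the stop.

Emit:
{"method": "move_arm", "body": {
  "moves": [
    [0.5,[0,0,0.03],[0,0,0]],
    [0.5,[0,0,0.035],[0,0,0]],
    [0.5,[0,0,0.03],[0,0,0]],
    [0.5,[0,0,0.012],[0,0,0]],
    [0.5,[0,0,0],[0,0,0]],
    [0,[0,0,0],[0,0,0]],
    [0,[0,0,0],[0,0,0]],
    [0,[0,0,0],[0,0,0]],
    [0,[0,0,0],[0,0,0]],
    [0,[0,0,0],[0,0,0]]
  ],
  "grip_force": 70
}}

```text
time: 40.02
eef_pos: [0.6188, 0.0666, 0.1338]
tcp_rot: [0.999, 0.042, 0.002, -0.0]
contact_force: [0.7, 2.0, 4.3]
opening: 0.123
finger_force: 70.8
```

Emit:
{"method": "move_arm", "body": {
  "moves": [
    [0,[0,0,0],[0,0,0]],
    [0,[0,0.001,0],[0,0,0]],
    [0,[0,0.0015,0],[0,0,0]],
    [0,[0,0.0015,0],[0,0,0]],
    [0,[0,0.0015,0],[0,0,0]],
    [0,[0,0.0015,0],[0,0,0]],
    [0,[0,0.001,0],[0,0,0]],
    [0,[0,0.001,0],[0,0,0]],
    [0,[0,0,0],[0,0,0]],
    [0,[0,0,0],[0,0,0]]
  ]
}}

```text
time: 40.85
eef_pos: [0.6188, 0.0662, 0.1338]
tcp_rot: [0.999, 0.041, 0.002, -0.009]
contact_force: [-0.4, 26.8, 7.7]
opening: 0.118
finger_force: 71.2
```

Emit:
{"method": "move_arm", "body": {
  "moves": [
    [0,[0,-0.004,0],[0,0,0]],
    [0,[0,-0.004,0],[0,0,0]],
    [0.5,[0,0,0],[0,0,0]],
    [0.5,[0,0,0],[0,0,0]],
    [0.5,[0,0,0],[0,0,0]],
    [0.5,[0,0,-0.03],[0,0,0]],
    [0.5,[0,0,-0.04],[0,0,0]],
    [0.5,[0,0,-0.04],[0,0,0]],
    [0.5,[0,0.03,0],[0,0,0]],
    [0.5,[0,0.03,0],[0,0,0]]
  ]
}}

```text
time: 41.68
eef_pos: [0.6241, 0.0048, 0.2455]
tcp_rot: [0.999, 0.043, 0.004, 0.001]
contact_force: [0.7, -0.1, -0.4]
opening: 0.5
finger_force: 0.0
```

Emit:
{"method": "move_arm", "body": {
  "moves": [
    [1,[-0.01,0.035,0],[0,0,0]],
    [1,[-0.01,0.035,0],[0,0,0]],
    [1,[-0.01,0.03,0],[0,0,0]],
    [1,[-0.01,0,0],[0,0,0]],
    [1,[0,0,0],[0,0,0]],
    [1,[0,0,0],[0,0,0]],
    [1,[0,0,0],[0,0,0]],
    [1,[0,0,0],[0,0,0]],
    [1,[0,0,0],[0,0,0]],
    [1,[0,0,0],[0,0,0]]
  ]
}}

```text
time: 42.52
eef_pos: [0.5912, -0.0968, 0.2411]
tcp_rot: [0.999, 0.043, -0.0, -0.0]
contact_force: [0.0, 0.5, 0.0]
opening: 0.998
finger_force: 0.0
```

Run:
```python
from h import *
c,im=shot('wrist','w13'); s=get_state();print(s['time'],s['eef_pos'],s['opening'],s['contact_force'])
g=im.max(2).astype(int);p=np.load('p.npy');cy,sy=np.cos(p[2]),np.sin(p[2])
ch=lambda P:((np.atleast_2d(P)[:,:2]-p[:2])@np.array([[cy,-sy],[sy,cy]])*1000).round(1).tolist()
pts={'fin':(.617,.066,.149),'jarL':(.6147,-.019,.072),'jarR':(.6217,-.1066,.072),'hub':(.617,-.064,.034)}
for n,P in pts.items(): print(n,proj(c,P)[0].round(1))
m=(g<50).astype(np.uint8);m[270:]=0
n,l,st,ce=cv2.connectedComponentsWithStats(m)
for j in range(1,n):
    if 60<st[j,4]<1500: print(st[j],ce[j].round(1))
h=proj(c,[W(p,(-81,-55,42))[0],W(p,(-97,-55,43))[0]]).round().astype(int)
for x,y in h: xs=np.where(g[y,x-14:x+15]<62)[0]+x-14; print('line/block',y,xs.mean() if len(xs) else None,len(xs))
```

```text
42.5667 [ 0.59122014 -0.09693654  0.24107982] 0.9991361537805109 [-0.25299704 -0.00679061  0.17491651]
fin [ 91.8 147.5]
jarL [239.5 142.3]
jarR [336.6 142.8]
hub [292.7 137.5]
[326  52  49  53 124] [355.9  76.9]
[285 130  16  17 123] [293.  137.4]
[232 134  17  19 234] [239.7 142.7]
[329 134  17  18 243] [336.8 142.7]
[211 141  18  18  81] [221.9 148. ]
[ 439  185   35   65 1393] [454.6 217.3]
[289 208  13  21  97] [294.9 220.4]
[471 251  13  19 175] [477.1 260.2]
[211 263  11   7  62] [216.2 266.4]
line/block 215 293.5 4
line/block 229 295.0 13
```

```bash
python3 -c "
from plant import *
print(sign_off())"
```

```text
the job is handed in; nothing more can be done
None
```

The job is handed in: the plate is flat on the bench, both jars found stand in their rings, the line faces the pointer to within about 1°, and the head is against its stop, where it held firm at 27 N after about 67 mm of travel (75 mm expected).

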